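Put the plug gauge back in its case and snap the lid shut

TASK

Put the double-ended plug gauge from its V-rest back into its case: lay it gently, fully home in the two saddles with the longer, green-ringed plug in the longer pocket. Then swing the sprung lid over and press its free edge, at the yellow thumb pad, down past the spring catch until it clicks and stays shut by itself - feel for the click and press no harder than it needs, for the lid cracks if forced. Leave the other things on the bench where they are.

Things in the scene. Friction and masses are not known exactly. Their poses are not given: they have to be found in the camera images.
- gauge_center (a point): loose double-ended plug gauge, 165 g, lying level on the V-rest. The point is on its axis, at the middle of the handle. The handle is an aluminium hexagon, 16 mm across flats (two flats face +-x), 80 mm long along y, z up. On its +y end is the longer plug (20 mm diameter, 30 mm long, green ring), on its -y end the shorter plug (20 mm diameter, 18 mm long, red ring).
- v_rest: fixed dark steel rest that carries the gauge, parallel to it: plate 60 x 150 x 5 mm with two V-blocks under the plugs, the handle's axis 30 mm above the bench and free between the V-blocks. Origin at the centre of its underside.
- gauge_case: fixed dark case, 140 x 190 mm without lid and catch, front and side walls 38.5 mm high, back wall 46 mm, walls and floor 5 mm thick. Origin at the centre of its underside, z up; the hinge runs along its +x side, the catch is at the middle of its -x side. A block with spare members (up to 33 mm high) stands inside along the hinge side, from x = 36 to 62 mm.
- nest (a point): where the gauge's middle point comes when seated: 31 mm above the bench, axes as the case's. The gauge lies along y in two grey U-shaped saddles, longer pocket towards +y: 1.2 mm play each side, 2.5 mm at each end, sloped lead-ins 7 mm wide that begin 7 mm above the axis. Between the saddles (y from -45 to 46 mm) the handle is free for fingers, down to 24 mm below the axis.
- lid_pad (a point): top centre of the yellow thumb pad (20 x 40 mm) on the lid's free edge, moving with the lid: 128 mm from the hinge axis along the lid and 13 mm off the plane through that axis (at lid angle 0: 59 mm above the bench; lid's z up, x towards the hinge). The lid is a flat grey frame 140 x 190 x 12 mm with a clear window; the pad is 1 mm proud of its outer face and ends 2 mm short of the free edge.
- lid_hinge (a point): middle of the hinge axis, 46 mm above the bench, 70 mm from the case's middle on its +x side; the lid turns about the case's y axis, and this frame with it. A spring opens the lid: let go before it has clicked and it flies open (about 1 N at the free edge near shut). It cracks if pushed with 30 N or more.
- lid (a joint): opening angle of the lid, rad: 1.9 fully open, leaning back beyond upright, as at the start; 0 level. Where it clicks shut and stops hard on two buffers is between -0.028 and 0.036 (4 mm up or down at the edge), as the catch plate is in slots. Its lip meets the catch about 6 mm above that stop; going past takes about 10 N at the pad, then the force drops and the catch snaps back in the last 2 mm.
- catch (a joint): the yellow spring catch on the front wall, rad: 0 at rest, grows to about 0.1 as the lid's lip pushes it outward, and returns to 0 when it has snapped over the lip. It needs no touching. Its steel plate, with the two rubber buffers the lid stops on, is screwed on through slots and sits up to 4 mm higher or lower each time. It reaches 48 to 56 mm above the bench and 15 mm out from the wall.
- oil_bottle: orange oil bottle, 64 mm diameter, 170 mm tall, standing. Origin at the middle of its underside; leave it alone.
- marker: white and green marker pen, 130 x 19 mm, lying. Origin at the middle of its underside; leave it alone.
- ring_gauge: steel ring gauge, 68 mm diameter, 18 mm high, lying flat. Origin at the middle of its underside; leave it alone.
- spare_case: small closed dark case, 75 x 130 x 26 mm. Origin at the middle of its underside; leave it alone.
- clamp_wrench: small steel wrench, lying flat. Origin at the middle of its underside; leave it alone.
- shaft_a: steel stepped shaft, 24 x 165 mm, lying in a green tray. Origin at its middle; leave it alone.
- shaft_b: second such shaft in the green tray. Origin at its middle; leave it alone.

How it is judged:
By the outcome, as a careful person would: the job done as asked, in the order asked, and still so for the second after the job is handed in, with the robot touching nothing.
It also fails if it takes over 54 s, if anything falls off the work surface, if the arm or the gripper's body presses on something with over 40 N, if the wrist force passes 120 N, or if a joint passes its speed limit or range.

ROBOT

A 7-joint arm with a two-finger parallel gripper is mounted at the origin on the work surface. World frame = base frame: x ahead of the robot, y to its left, z up, the work surface at z = 0. Lengths are in mm, angles in rad, forces in N, time in s.
With the tool pointing down it reaches from about 400 to 850 mm from the base axis. Payload 4.5 kg.
Tool frame: the origin (TCP) lies at the very end of the fingers, on their centre line; the grasp point (between the pads) lies manip.grasp_offset behind it (manip.grasp_offset is the distance from the TCP to the grasp point, in mm); x points along the fingers, z is the direction in which the jaws open and shut, and the axes are right-handed (so a half turn about x gives the same grasp; the last joint's range is limited). The gripper opens to 85 mm and grips with 20 to 120 N. Pads are 22 mm wide; open, the fingers measure 114 mm over their backs; the gripper's body (76 mm by 85 mm) begins 54 mm behind the grasp point. The pads swing forward as they close: fully open they stand 13 mm farther back than shut.
Start: joints at [-1.071, 0.689, -0.195, 1.565, 0.157, 0.902, -0.215], TCP at [280.697, 558.447, 231.317] pointing down, gripper open.
Joint ranges: [-3.01, 3.01], [-0.46, 2.08], [-1.47, 1.51], [0.13, 2.56], [-1, 4.14], [0.04, 2.09], [-2.66, 2.66]. Speed limits (rad/s): [2.57, 2.57, 3.14, 3.14, 3.14, 3.14, 3.14].

INTERFACE

Orientations are given as a rotation vector (axis times angle).
In Python, from cell import manip gives the robot as it stands.
- The arm moves only by the tool move_arm, never from a script. Its argument "commands" is a list of rows, each an object of numbers: "wx", "wy", "wz": the turn, a rotation vector about the world's x, y, z in degrees; "tx", "ty", "tz": the shift along the world's x, y, z in mm; "gripper": the opening, from 0 (shut) to 1 (fully open). In form: [{"wx": .., "wy": .., "wz": .., "tx": .., "ty": .., "tz": .., "gripper": ..}, ...]. A call has 1 to 20 rows; each row shifts and turns the commanded pose from where the row before left it; what a row does not reach is not made up. A row lasts 1/10 s, in which the tool goes at most 50 mm and 8.59 degrees, less where a joint would pass 70% of its speed; a pose out of reach is approached as far as the arm can. A call with a gripper value outside its range is refused whole. The fingers move at their own pace and stop on an object; "force" is the grip in N (left out, the last holds). Time passes only in rows, so rows that do not move let the fingers close. It gives the time, the measured TCP pose, the force and the opening at its end, in the units of the state.
- manip.get_obs(): the state, without advancing time (a new reading comes with each control period).
- manip.snapshot(name): name is "scene" or "top" or "wrist"; returns a dict with "img" (384x512x3 uint8, red, green, blue), "fx", "fy", "cx", "cy" (pixels), "k1" (the pictures are not rectified: a ray, as slopes to the right and down, at radius r is drawn at 1 + k1 r^2 times it, then the intrinsics apply), "extrinsics" (4x4, takes a point from camera to world coordinates); the wrist camera has in their place "mount" (4x4, takes a point from camera to tool coordinates, whose origin is the TCP and whose axes are the tool frame's). Camera axes: x right, y down, z forward; pixel columns grow to the right and rows downward; lengths in mm; the calibration is good to about 2 mm. A picture is of the moment at which its call begins: read the wrist's pose just before it. There is no depth.
- manip.job_done(): hands the job in, once; it reports no verdict.
Trained networks look in a picture, given as the dict that the camera call returned (one of the last four; its "shot" number tells which), for a name from the list of things; names that differ only in an ending like _2 or _b are one class to them, and where a whole thing is asked for, a point or a joint stands for the part that bears it (a point fixed in the world has none). Each returns a list of dicts, best first, with "score" (0 to 1); they miss things now and then, are a little off and sometimes report something else, mostly with a low value. They report only what shows in the picture. A call takes as long as a camera call.
- manip.recognise(picture, name): "location" ([column, row] in pixels, amid what is visible of it).
- manip.pinpoint(picture, name): "location" ([column, row] in pixels: a listed point, or the origin of a listed thing).
The state is a dict: "clock": time; "joint_positions": joint angles; "joint_vel": joint speeds; "tau": joint torques, N m; "tcp_pos": TCP position; "ee_rot": TCP orientation; "ft_force": force on the tool from outside, world axes, zero at the start; "torque": the same for the moment, N m; "gripper_width": finger opening in mm.
Only numpy, scipy, OpenCV 4.12 (cv2) and the standard library are available. Lean on these libraries where they do the work, as an engineer would, in place of code of your own. Each camera call takes 0.05 s, during which the arm holds its last target.

## Working session

There is one attempt and no reset: what is moved stays moved. The work goes in short steps, Python scripts to look and compute and a tool call to move; the robot and the scene stay as the last step left them, time stands still between calls to the robot, and variables do not carry over. Pictures are saved under pics/ and viewed, and the job is handed in when it is done.

Besides the shell and the picture viewer there is one more tool, called by a JSON object that holds its "op" and its "data". move_arm: Moves the arm, as the interface text tells. Its arguments: {"type":"object","properties":{"commands":{"type":"array"},"force":{"type":"number"}},"required":["commands"]}

```bash
ls; mkdir -p pics; cat > h.py <<'E'
import numpy as np, cv2, json
from scipy.spatial.transform import Rotation as R
from cell import manip
def snap(name,fn=None):
    o=manip.get_obs(); p=manip.snapshot(name)
    if name=='wrist':
        T=np.eye(4);T[:3,:3]=R.from_rotvec(o['ee_rot']).as_matrix();T[:3,3]=o['tcp_pos'];p['E']=T@np.array(p['mount'])
    else: p['E']=np.array(p['extrinsics'])
    if fn: cv2.imwrite('pics/'+fn,cv2.cvtColor(p['img'],cv2.COLOR_RGB2BGR))
    return p
def ray(p,px):
    u=(px[0]-p['cx'])/p['fx'];v=(px[1]-p['cy'])/p['fy'];s=np.array([u,v]);q=s.copy()
    for _ in range(20): q=s/(1+p['k1']*(q@q))
    d=p['E'][:3,:3]@np.array([q[0],q[1],1]);return p['E'][:3,3],d/np.linalg.norm(d)
def atz(p,px,z):
    o,d=ray(p,px);return o+d*(z-o[2])/d[2]
def proj(p,X):
    c=np.linalg.inv(p['E'])@np.append(X,1);q=c[:2]/c[2];q=q*(1+p['k1']*(q@q));return np.array([q[0]*p['fx']+p['cx'],q[1]*p['fy']+p['cy']])
def tri(rs):
    A=np.zeros((3,3));b=np.zeros(3)
    for o,d in rs:
        M=np.eye(3)-np.outer(d,d);A+=M;b+=M@o
    X=np.linalg.solve(A,b);return X,[np.linalg.norm((np.eye(3)-np.outer(d,d))@(X-o)) for o,d in rs]
E
python3 - <<'E'
from h import *
np.set_printoptions(precision=2,suppress=True)
o=manip.get_obs();print({k:np.round(v,3) for k,v in o.items()}, manip.grasp_offset)
S=snap('scene','s0.png');T=snap('top','t0.png')
for n in ['gauge_center','v_rest','gauge_case','nest','lid_pad','lid_hinge','oil_bottle','marker','ring_gauge','spare_case','clamp_wrench','shaft_a']:
    a=manip.pinpoint(S,n);b=manip.pinpoint(T,n)
    print(n,[(np.round(x['location'],1),round(x['score'],2)) for x in a[:2]],[(np.round(x['location'],1),round(x['score'],2)) for x in b[:2]])
    if a and b: print('   ',*tri([ray(S,a[0]['location']),ray(T,b[0]['location'])]), atz(T,b[0]['location'],30))
E
```

```text
pics
{'clock': np.float64(0.0), 'joint_positions': array([-1.07,  0.69, -0.19,  1.57,  0.16,  0.9 , -0.21]), 'joint_vel': array([ 0.,  0.,  0.,  0., -0., -0., -0.]), 'tau': array([  0.  , -53.96,  -1.27, -15.86,   0.01,   0.01,   0.  ]), 'tcp_pos': array([280.48, 557.79, 230.47]), 'ee_rot': array([-0.86,  1.4 ,  0.86]), 'ft_force': array([ 0.38, -0.28, -0.4 ]), 'torque': array([ 0.01, -0.03, -0.04]), 'gripper_width': np.float64(85.466)} 18.700000000000003
gauge_center [(array([202.3, 223.1]), 0.74)] [(array([390.4, 208.9]), 0.43)]
    [ 552.68 -298.11  285.03] [np.float64(89.21619253988091), np.float64(89.21619253988086)] [ 521.84 -439.28   30.  ]
v_rest [(array([201.8, 228.2]), 0.9)] [(array([293.6, 214.5]), 0.67)]
    [ 512.64 -149.79    7.79] [np.float64(2.4503624422618855), np.float64(2.4503624422619286)] [ 511.24 -145.45   30.  ]
gauge_case [(array([267.1, 159.3]), 0.85), (array([261.3, 152.6]), 0.74)] [(array([185.6, 217.9]), 0.8), (array([300.2, 139.3]), 0.21)]
    [515.05 185.2    8.29] [np.float64(5.607811951427925), np.float64(5.607811951428036)] [508.19 178.56  30.  ]
nest
[... 805 characters left out ...]
02.83 -421.64   30.  ]
ring_gauge [(array([303.3, 242.4]), 0.87)] [(array([247.2, 131.5]), 0.86)]
    [786.8   -8.93   2.1 ] [np.float64(4.961484028195842), np.float64(4.961484028195998)] [774.08 -11.89  30.  ]
spare_case [(array([138.5, 305.5]), 0.68)] [(array([393.5, 208.8]), 0.69)]
    [ 526.04 -453.51    9.93] [np.float64(2.1357419187965183), np.float64(2.1357419187965)] [ 521.94 -448.72   30.  ]
clamp_wrench [(array([287.8, 106.3]), 0.69)] []
shaft_a [(array([341.1, 124.1]), 0.69), (array([332.3, 139.4]), 0.67)] [(array([ 91.3, 172.9]), 0.66), (array([120.7, 169.8]), 0.59)]
    [651.59 463.04  34.4 ] [np.float64(0.7517611193204042), np.float64(0.7517611193202973)] [652.04 463.89  30.  ]
```

```bash
python3 -c "
import cv2
for n in 's0','t0':
    i=cv2.imread(f'pics/{n}.png');cv2.imwrite(f'pics/{n}b.png',cv2.resize(i,(800,600),interpolation=3))"
```

```text
(no output)
```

View pics/s0b.png

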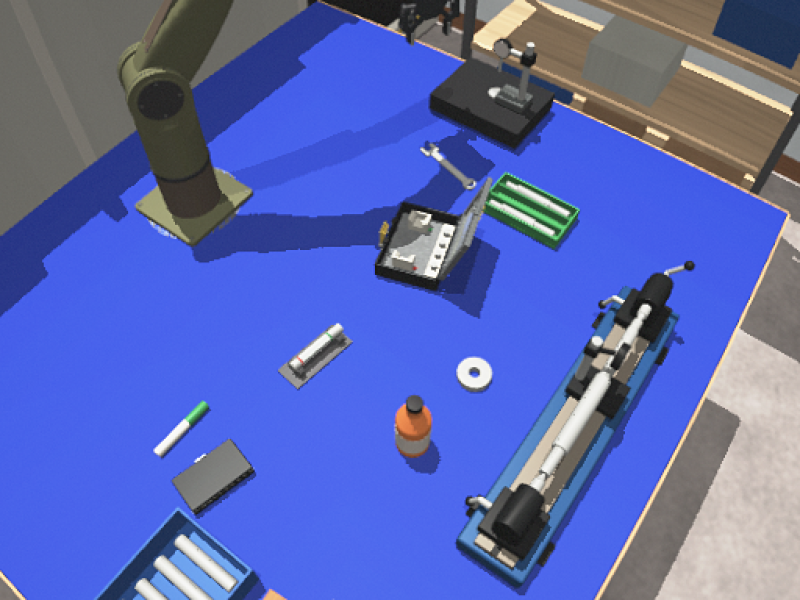

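View pics/t0b.png

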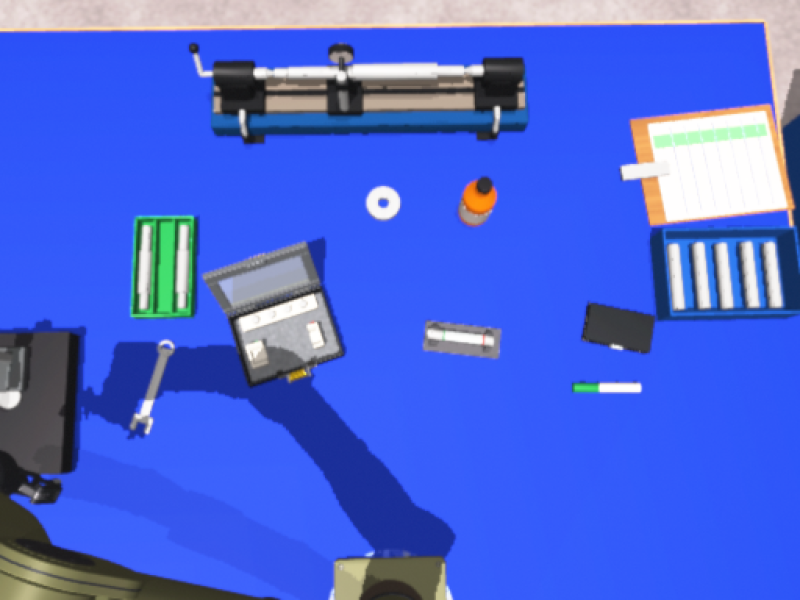

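```bash
python3 - <<'E'
from h import *
np.set_printoptions(precision=3,suppress=True)
o=manip.get_obs();print(R.from_rotvec(o['ee_rot']).as_matrix());W=snap('wrist','w0.png')
print(np.array(W['mount']),W['fx'],W['k1'])
S=snap('scene');T=snap('top');print(S['E'],T['E'],T['fx'],S['fx'])
for nm in ['gauge_center','nest','lid_pad','lid_hinge','gauge_case','v_rest']:
    for c in (S,T): print(nm,[(np.round(x['location'],1),round(x['score'],2)) for x in manip.pinpoint(c,nm)[:2]])
def cr(n,p,x0,y0,x1,y1,k):
    cv2.imwrite(n,cv2.cvtColor(cv2.resize(p['img'][y0:y1,x0:x1],None,fx=k,fy=k,interpolation=2),cv2.COLOR_RGB2BGR))
cr('pics/tc.png',T,125,150,325,255,4)
E
```

```text
[[ 0.    -0.893  0.449]
 [ 0.     0.449  0.893]
 [-1.     0.     0.   ]]
[[  -0.      -0.265    0.964 -140.086]
 [  -0.      -0.964   -0.265   66.83 ]
 [   1.      -0.       0.      -0.145]
 [   0.       0.       0.       1.   ]] 342.17138182222124 -0.09825721960886971
[[   0.805    0.489   -0.335 1021.648]
 [   0.593   -0.668    0.45  -589.745]
 [  -0.004   -0.561   -0.828 1171.34 ]
 [   0.       0.       0.       1.   ]] [[  -0.025   -0.982    0.186  321.756]
 [  -1.       0.021   -0.022   11.596]
 [   0.018   -0.187   -0.982 1437.727]
 [   0.       0.       0.       1.   ]] 472.5263077411099 431.1703875275447
gauge_center []
gauge_center [(array([292.7, 213. ]), 0.63), (array([ 92.9, 176.3]), 0.59)]
nest []
nest [(array([186.1, 225.9]), 0.61)]
lid_pad [(array([304.3, 135. ]), 0.7)]
lid_pad [(array([161.6, 168.7]), 0.73)]
lid_hinge [(array([285.8, 153. ]), 0.64)]
lid_hinge [(array([177.1, 189.6]), 0.89)]
gauge_case [(array([265.2, 156.7]), 0.77), (array([288.6, 152.3]), 0.42)]
gauge_case [(array([183.1, 214. ]), 0.75), (array([296.2, 215.1]), 0.65)]
v_rest []
v_rest [(array([292.8, 214.4]), 0.96)]
```

View pics/tc.png

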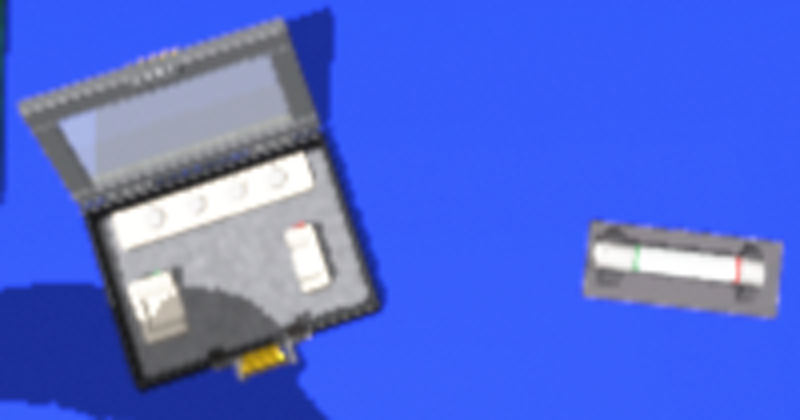

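{"op": "move_arm", "data": {"commands": [{"tz":30,"wz":-3},{"tz":30,"tx":10,"ty":-15,"wz":-4},{"tz":20,"tx":20,"ty":-28,"wz":-4},{"tz":10,"tx":20,"ty":-28.5,"wz":-4},{"tz":10,"tx":20,"ty":-28.5,"wz":-4},{"tx":20,"ty":-28.5,"wz":-4},{"tx":20,"ty":-28.5,"wz":-4},{"tx":20,"ty":-28.5,"wz":-4},{"tx":20,"ty":-28.5,"wz":-4},{"tx":20,"ty":-28.5,"wz":-4},{"tx":20,"ty":-28.5,"wz":-3},{"tx":20,"ty":-28.5,"wz":-3},{"tx":20,"ty":-28,"wz":0},{}]}}

```text
validation failed for argument at $.co...
```

```bash
cat > look.py <<'E'
from h import *
import sys
np.set_printoptions(precision=2,suppress=True)
def look(fn,names,zs={}):
    W=snap('wrist',fn); o=manip.get_obs(); print(o['clock'],o['tcp_pos'],R.from_rotvec(o['ee_rot']).as_matrix()[:,2],o['ft_force'])
    for n in names:
        for f in ('pinpoint',):
            for x in getattr(manip,f)(W,n)[:2]:
                print(n,np.round(x['location'],1),round(x['score'],2),atz(W,x['location'],zs.get(n,0)))
    return W
E
python3 - <<'E'
from look import *
look('w1.png',['gauge_case','nest','lid_pad','lid_hinge','catch','gauge_center'],{'nest':31,'lid_pad':177,'lid_hinge':46,'catch':52,'gauge_case':0})
E
```

```text
2.1 [280.68 558.44 231.32] [0.45 0.89 0.  ] [ 0.54 -0.73 -0.52]Traceback (most recent call last):
  File "<stdin>", line 2, in <module>
  File "look.py", line 8, in look
    for x in getattr(manip,f)(W,n)[:2]:
             ~~~~~~~~~~~~~~~~^^^^^
ValueError: it knows: clamp_wrench, gauge_case, gauge_center, lid_hinge, lid_pad, marker, nest, oil_bottle, ring_gauge, shaft, spare_case, v_rest
```

View pics/w1.png

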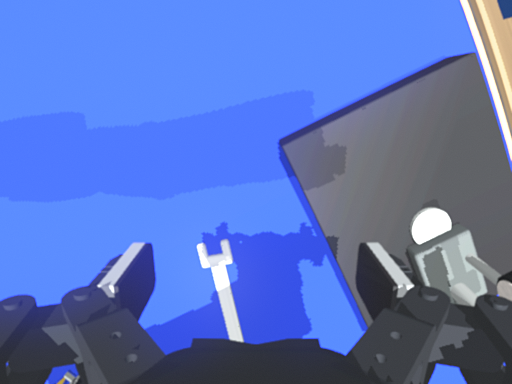

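{"op": "move_arm", "data": {"commands": [{"wx":0,"wy":0,"wz":-3,"tx":0,"ty":0,"tz":30,"gripper":1},{"wx":0,"wy":0,"wz":-4,"tx":10,"ty":-15,"tz":30,"gripper":1},{"wx":0,"wy":0,"wz":-4,"tx":20,"ty":-28,"tz":20,"gripper":1},{"wx":0,"wy":0,"wz":-4,"tx":20,"ty":-28,"tz":10,"gripper":1},{"wx":0,"wy":0,"wz":-4,"tx":20,"ty":-28,"tz":10,"gripper":1},{"wx":0,"wy":0,"wz":-4,"tx":20,"ty":-28,"tz":0,"gripper":1},{"wx":0,"wy":0,"wz":-4,"tx":20,"ty":-28,"tz":0,"gripper":1},{"wx":0,"wy":0,"wz":-4,"tx":20,"ty":-28,"tz":0,"gripper":1},{"wx":0,"wy":0,"wz":-4,"tx":20,"ty":-28,"tz":0,"gripper":1},{"wx":0,"wy":0,"wz":-4,"tx":20,"ty":-28,"tz":0,"gripper":1},{"wx":0,"wy":0,"wz":-3,"tx":20,"ty":-28,"tz":0,"gripper":1},{"wx":0,"wy":0,"wz":-3,"tx":20,"ty":-28,"tz":0,"gripper":1},{"wx":0,"wy":0,"wz":0,"tx":20,"ty":-28,"tz":0,"gripper":1},{"wx":0,"wy":0,"wz":0,"tx":0,"ty":0,"tz":0,"gripper":1}]}}

```text
clock: 3.7
tcp_pos: [514.0, 229.3, 331.5]
ee_rot: [-0.247, 1.555, 0.24]
ft_force: [-0.3, -1.0, -0.0]
gripper_width: 85.3
```

```bash
python3 - <<'E'
from look import *
look('w2.png',['gauge_case','nest','lid_pad','lid_hinge'],{'nest':31,'lid_pad':177,'lid_hinge':46,'gauge_case':0})
E
```

```text
3.75 [512.21 232.55 331.37] [0.95 0.31 0.  ] [0.23 0.59 0.17]
gauge_case [248.  171.5] 0.58 [516.09 192.07   0.  ]
nest [236.5 177.7] 0.75 [502.61 186.11  31.  ]
nest [178.7 356.8] 0.67 [ 499.15 -123.21   31.  ]
lid_pad [375.8 211.7] 0.81 [630.81 230.   177.  ]
lid_hinge [301.5 180.3] 0.87 [582.62 211.86  46.  ]
```

View pics/w2.png

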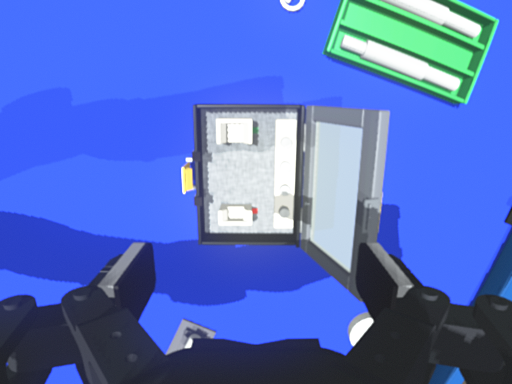

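```bash
python3 - <<'E'
from look import *
import pickle
W=look('w3.png',['nest'],{'nest':31})
print(R.from_rotvec(manip.get_obs()['ee_rot']).as_matrix())
pickle.dump(W,open('w3.pkl','wb'))
i=W['img'][90:260,165:400]
cv2.imwrite('pics/w3c.png',cv2.cvtColor(cv2.resize(i,None,fx=3.4,fy=3.4,interpolation=2),cv2.COLOR_RGB2BGR))
E
```

```text
4.0 [509.87 236.95 331.33] [ 0.95  0.32 -0.  ] [-0.9  -0.11 -0.5 ]
nest [234.1 183.9] 0.9 [497.43 186.12  31.  ]
[[-0.   -0.32  0.95]
 [ 0.    0.95  0.32]
 [-1.    0.   -0.  ]]
```

View pics/w3c.png

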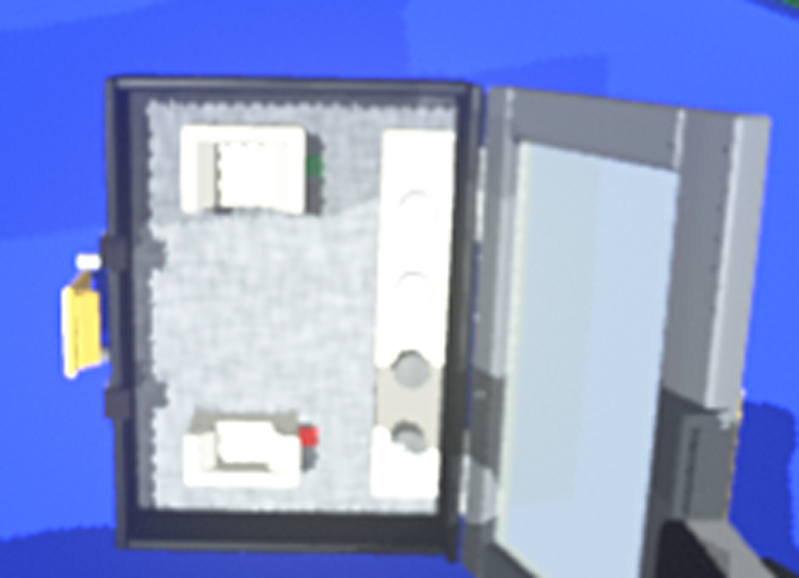

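```bash
cat > fitcase.py <<'E'
from h import *
import pickle
from scipy.optimize import least_squares
np.set_printoptions(precision=2,suppress=True)
W=pickle.load(open('w3.pkl','rb'))
C=[((-70,95,38.5),(107,79)),((-70,-95,38.5),(119,549)),((70,95,46),(486,83)),((70,-95,46),(457,560))]
px=[np.array([165,90])+(np.array(c)+.5)/3.4-.5 for _,c in C]
def w(p,X):
    c,s=np.cos(p[2]),np.sin(p[2]);return np.array([p[0]+c*X[0]-s*X[1],p[1]+s*X[0]+c*X[1],X[2]])
f=lambda p:np.concatenate([proj(W,w(p,X))-q for (X,_),q in zip(C,px)])
r=least_squares(f,[510,190,.3]);print(r.x,np.degrees(r.x[2]),f(r.x))
p=r.x;c,s=np.cos(p[2]),np.sin(p[2])
def inv(X): d=X[:2]-p[:2];return np.array([c*d[0]+s*d[1],-s*d[0]+c*d[1]])
for n,q,z in [('s1 in L',(215,142),38),('s1 outerL top',(182,125),38),('s1 outerR top',(304,125),38),('s1 botL',(184,212),38),('s2 botL',(186,484),38),('s2 botR',(299,484),38),('s2 topL',(188,430),38),('catch',(80,325),54),('block L',(381,130),33),('block Ltop',(375,495),33),('lidtop',(770,120),178)]:
    qq=np.array([165,90])+(np.array(q)+.5)/3.4-.5; X=atz(W,qq,z);print(n,X,inv(X))
qn=(234.1,183.9);print('nest net',inv(atz(W,qn,31)))
E
python3 fitcase.py
```

```text
[518.2  191.49   0.31] 17.49347772483615 [-1.26 -1.3  -0.79  0.78  0.72 -0.37  1.35  1.48]
s1 in L [469.29 250.39  38.  ] [-28.93  70.88]
s1 outerL top [455.85 252.53  38.  ] [-41.12  76.96]
s1 outerR top [498.58 266.68  38.  ] [ 3.9  77.61]
s1 botL [466.03 221.79  38.  ] [-40.65  44.58]
s2 botL [498.5  117.19  38.  ] [-41.12 -64.94]
s2 botR [541.4  131.55  38.  ] [  4.12 -64.14]
s2 topL [492.64 139.39  38.  ] [-40.03 -42.01]
catch [442.34 172.06  54.  ] [-78.19   4.27]
block L [526.55 273.66  33.  ] [32.66 75.86]
block Ltop [572.8  134.78  33.  ] [ 35.03 -70.5 ]
lidtop [606.65 316.83 178.  ] [122.04  92.96]
nest net [-21.42   1.12]
```

{"op": "move_arm", "data": {"commands": [{"wx":0,"wy":0,"wz":0,"tx":8,"ty":-25,"tz":-10,"gripper":1},{"wx":0,"wy":0,"wz":0,"tx":9,"ty":-25,"tz":-15,"gripper":1},{"wx":0,"wy":0,"wz":0,"tx":9,"ty":-25,"tz":-15,"gripper":1},{"wx":0,"wy":0,"wz":0,"tx":0,"ty":0,"tz":0,"gripper":1},{"wx":0,"wy":0,"wz":0,"tx":0,"ty":0,"tz":0,"gripper":1},{"wx":0,"wy":0,"wz":0,"tx":0,"ty":0,"tz":0,"gripper":1}]}}

```text
clock: 4.65
tcp_pos: [536.5, 162.3, 291.7]
ee_rot: [-0.252, 1.555, 0.254]
ft_force: [0.6, -0.4, -0.4]
gripper_width: 85.3
```

```bash
python3 - <<'E'
from look import *
import pickle
print(manip.get_obs()['joint_vel'])
W=look('w4.png',['nest','lid_pad','lid_hinge'],{'nest':31,'lid_pad':177,'lid_hinge':46})
pickle.dump(W,open('w4.pkl','wb'))
cv2.imwrite('pics/w4b.png',cv2.resize(cv2.imread('pics/w4.png'),(800,600),interpolation=2))
E
```

```text
[-0.01 -0.   -0.   -0.   -0.    0.    0.  ]
4.7 [536.54 162.33 291.85] [0.95 0.32 0.  ] [-0.16 -0.63 -0.07]
nest [231.6 125.4] 0.81 [499.8 187.5  31. ]
lid_pad [395.8 144.7] 0.87 [627.54 227.49 177.  ]
lid_hinge [310.4 129.8] 0.77 [585.58 212.3   46.  ]
```

View pics/w4b.png

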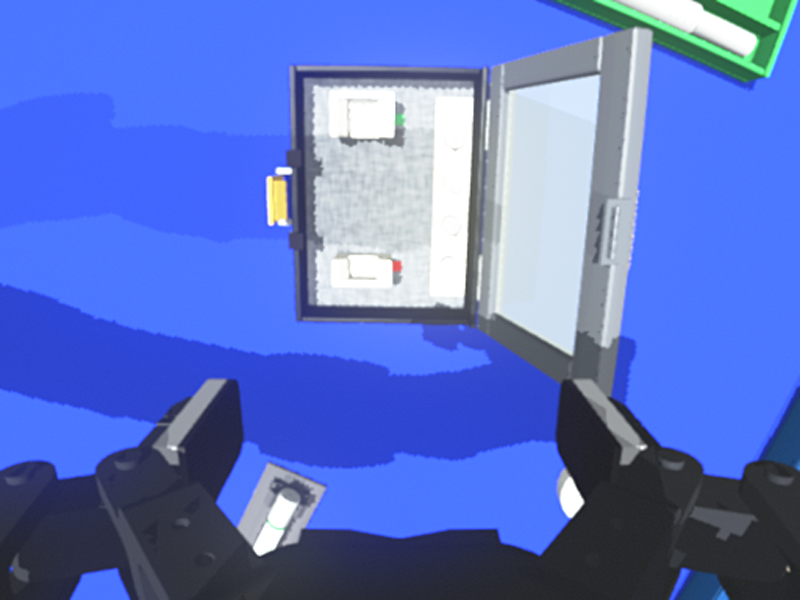

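```bash
python3 - <<'E'
from h import *
import pickle
W=pickle.load(open('w4.pkl','rb'))
i=W['img'][30:220,160:330]
cv2.imwrite('pics/w4c.png',cv2.cvtColor(cv2.resize(i,None,fx=3.1,fy=3.1,interpolation=2),cv2.COLOR_RGB2BGR))
E
```

```text
(no output)
```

View pics/w4c.png

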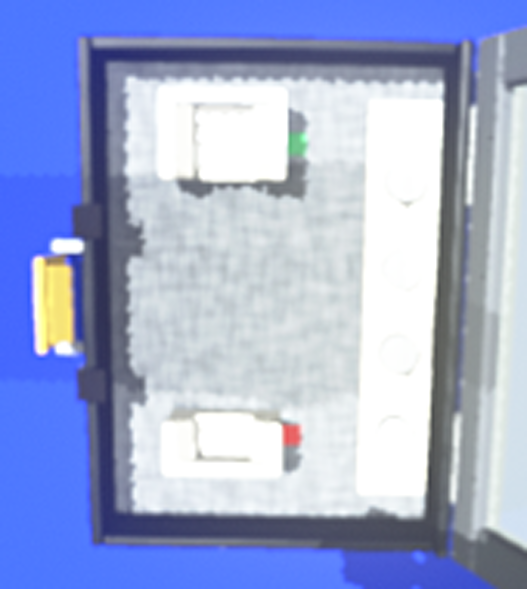

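```bash
cat > fit2.py <<'E'
from h import *
import pickle
from scipy.optimize import least_squares
np.set_printoptions(precision=2,suppress=True)
V=[(pickle.load(open('w3.pkl','rb')),(165,90),3.4,[(107,79),(119,549),(486,83),(457,560),(182,125),(304,125),(186,486),(299,486),(184,211),(304,213)],[(115,250),(115,400)]),
(pickle.load(open('w4.pkl','rb')),(160,30),3.1,[(80,40),(97,543),(470,43),(447,552),(158,87),(290,87),(163,476),(283,476),(160,178),(290,182)],[(90,221),(92,384)])]
def w(p,X):
    c,s=np.cos(p[2]),np.sin(p[2]);return np.array([p[0]+c*X[0]-s*X[1],p[1]+s*X[0]+c*X[1],X[2]])
def f(p):
    nx,h,ya,yb,yc=p[3:8]
    M=[(-70,95,38.5),(-70,-95,38.5),(70,95,46),(70,-95,46),(nx-h,ya,38),(nx+h,ya,38),(nx-h,yb,38),(nx+h,yb,38),(nx-h,yc,38),(nx+h,yc,38)]
    out=[]
    for (W,o,k,P,_) in V:
        for X,c in zip(M,P): out.append(proj(W,w(p,np.array(X,float)))-(np.array(o)+(np.array(c)+.5)/k-.5))
    return np.array(out)
r=least_squares(lambda p:f(p).ravel(),[518,190,.3,-19,22,77,-65,46]);p=r.x
print(p,np.degrees(p[2]));print(f(p).reshape(2,10,2))
print('nest',w(p,(p[3],0,31)))
E
python3 fit2.py
```

```text
[518.16 190.78   0.31 -17.91  22.94  77.3  -64.81  45.07] 17.583272247595733
[[[-1.56 -0.67]
  [-0.84  1.28]
  [ 0.38  0.08]
  [ 1.25  1.85]
  [-0.08  0.31]
  [ 0.6   0.78]
  [ 0.1  -0.18]
  [ 0.55  0.32]
  [-0.4   0.47]
  [ 0.23  0.36]]

 [[-1.52 -2.42]
  [-1.99  2.04]
  [ 2.57 -2.71]
  [ 1.5   2.67]
  [ 0.21 -0.67]
  [-0.49 -0.25]
  [ 0.29 -0.32]
  [ 0.2   0.2 ]
  [-0.14  0.07]
  [-0.87 -0.77]]]
nest [501.09 185.37  31.  ]
```

{"op": "move_arm", "data": {"commands": [{"wx":0,"wy":0,"wz":-3,"tx":-2,"ty":-25,"tz":0,"gripper":1},{"wx":0,"wy":0,"wz":-3,"tx":-3,"ty":-36,"tz":-10,"gripper":1},{"wx":0,"wy":0,"wz":-3,"tx":-3,"ty":-36,"tz":-10,"gripper":1},{"wx":0,"wy":0,"wz":-3,"tx":-3,"ty":-36,"tz":-10,"gripper":1},{"wx":0,"wy":0,"wz":-3,"tx":-3,"ty":-36,"tz":-10,"gripper":1},{"wx":0,"wy":0,"wz":-3,"tx":-3,"ty":-36,"tz":-10,"gripper":1},{"wx":0,"wy":0,"wz":-3,"tx":-3,"ty":-36,"tz":-12,"gripper":1},{"wx":0,"wy":0,"wz":-3,"tx":-1,"ty":-36,"tz":-10,"gripper":1},{"wx":0,"wy":0,"wz":0,"tx":0,"ty":0,"tz":0,"gripper":1},{"wx":0,"wy":0,"wz":0,"tx":0,"ty":0,"tz":0,"gripper":1},{"wx":0,"wy":0,"wz":0,"tx":0,"ty":0,"tz":0,"gripper":1}]}}

```text
clock: 5.95
tcp_pos: [516.3, -114.9, 219.6]
ee_rot: [0.077, 1.569, -0.075]
ft_force: [-0.4, 0.2, 0.4]
gripper_width: 85.3
```

```bash
python3 - <<'E'
from look import *
import pickle
W=look('w5.png',['gauge_center','v_rest'],{'gauge_center':30})
pickle.dump(W,open('w5.pkl','wb'))
cv2.imwrite('pics/w5b.png',cv2.resize(cv2.imread('pics/w5.png'),(800,600),interpolation=2))
E
```

```text
6.0 [ 516.34 -114.7   219.65] [ 1.  -0.1  0. ] [-0.79 -0.18  0.14]
gauge_center [247.2 202.6] 0.72 [ 505.17 -149.8    30.  ]
v_rest [249.  197.7] 0.73 [ 506.14 -153.6     0.  ]
```

View pics/w5b.png

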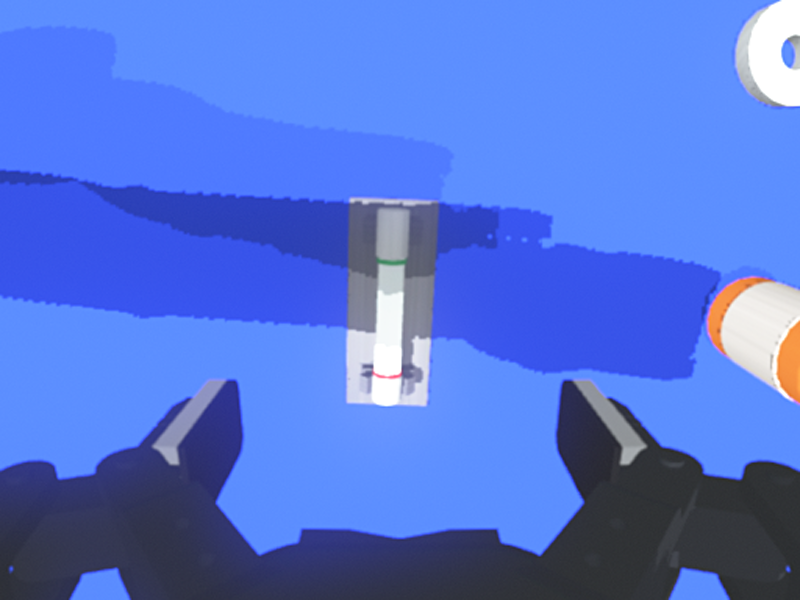

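```bash
python3 - <<'E'
from h import *
import pickle
np.set_printoptions(precision=2,suppress=True)
W=pickle.load(open('w5.pkl','rb'))
k=.64
g=lambda u,v,z:atz(W,(u*k,v*k),z)
G=g(391,262,40);Rr=g(387.5,375,40);A=g(393.5,208,36);B=g(385.5,404,36)
print(G,Rr,A,B,np.linalg.norm(G-Rr),np.linalg.norm(A-B))
for a,b in ((G,Rr),(A,B)): d=a-b;print(np.degrees(np.arctan2(-d[0],d[1])))
d=(A-B)/np.linalg.norm(A-B); print('center from rings',(G+Rr)/2,'ends',(A+B)/2-6*d)
E
```

```text
[ 512.15 -112.44   40.  ] [ 502.4  -186.17   40.  ] [516.84 -80.43  36.  ] [ 498.66 -208.59   36.  ] 74.36623746467009 129.4441243183898
-7.532804191315728
-8.074139078647104
center from rings [ 507.28 -149.31   40.  ] ends [ 506.91 -150.45   36.  ]
```

{"op": "move_arm", "data": {"commands": [{"wx":0,"wy":0,"wz":-1.1,"tx":-4.5,"ty":-17.5,"tz":-20,"gripper":1},{"wx":0,"wy":0,"wz":-1.1,"tx":-4.8,"ty":-17.8,"tz":-28,"gripper":1},{"wx":0,"wy":0,"wz":0,"tx":0,"ty":0,"tz":-30,"gripper":0.7},{"wx":0,"wy":0,"wz":0,"tx":0,"ty":0,"tz":-30,"gripper":0.6},{"wx":0,"wy":0,"wz":0,"tx":0,"ty":0,"tz":-30,"gripper":0.6},{"wx":0,"wy":0,"wz":0,"tx":0,"ty":0,"tz":-25,"gripper":0.6},{"wx":0,"wy":0,"wz":0,"tx":0,"ty":0,"tz":-20,"gripper":0.6},{"wx":0,"wy":0,"wz":0,"tx":0,"ty":0,"tz":-15,"gripper":0.6},{"wx":0,"wy":0,"wz":0,"tx":0,"ty":0,"tz":-6,"gripper":0.6},{"wx":0,"wy":0,"wz":0,"tx":0,"ty":0,"tz":-4,"gripper":0.6},{"wx":0,"wy":0,"wz":0,"tx":0,"ty":0,"tz":0,"gripper":0.6},{"wx":0,"wy":0,"wz":0,"tx":0,"ty":0,"tz":0,"gripper":0.6}], "force": 30}}

```text
clock: 7.3
tcp_pos: [507.0, -152.0, 12.1]
ee_rot: [0.108, 1.567, -0.108]
ft_force: [0.6, -0.6, -1.2]
gripper_width: 51.4
```

```bash
python3 - <<'E'
from look import *
W=look('w6.png',[])
E
```

```text
7.35 [ 507.   -152.     12.09] [ 0.99 -0.14  0.  ] [-0.02  0.09  0.5 ]
```

View pics/w6.png

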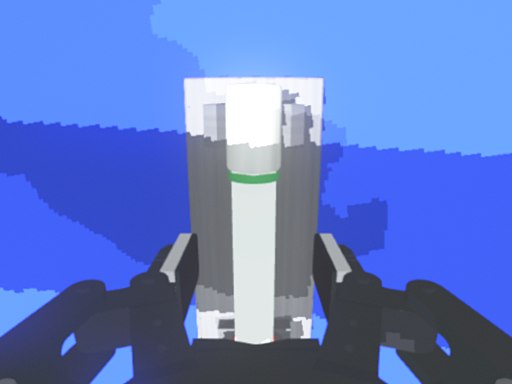

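{"op": "move_arm", "data": {"commands": [{"wx":0,"wy":0,"wz":0,"tx":-0.7,"ty":0,"tz":-0.6,"gripper":0.3},{"wx":0,"wy":0,"wz":0,"tx":0,"ty":0,"tz":0,"gripper":0.25},{"wx":0,"wy":0,"wz":0,"tx":0,"ty":0,"tz":0,"gripper":0.2},{"wx":0,"wy":0,"wz":0,"tx":0,"ty":0,"tz":0,"gripper":0.1},{"wx":0,"wy":0,"wz":0,"tx":0,"ty":0,"tz":0,"gripper":0.0},{"wx":0,"wy":0,"wz":0,"tx":0,"ty":0,"tz":0,"gripper":0.0},{"wx":0,"wy":0,"wz":0,"tx":0,"ty":0,"tz":0,"gripper":0.0},{"wx":0,"wy":0,"wz":0,"tx":0,"ty":0,"tz":0,"gripper":0.0}], "force": 35}}

```text
clock: 8.15
tcp_pos: [506.3, -152.0, 11.0]
ee_rot: [0.108, 1.567, -0.108]
ft_force: [1.9, 0.0, 4.5]
gripper_width: 14.9
```

```bash
python3 - <<'E'
from look import *
W=look('w7.png',[])
import pickle;pickle.dump(W,open('w7.pkl','wb'))
E
```

```text
8.2 [ 506.32 -152.01   10.99] [ 0.99 -0.14  0.  ] [ 1.52 -0.    5.05]
```

View pics/w7.png

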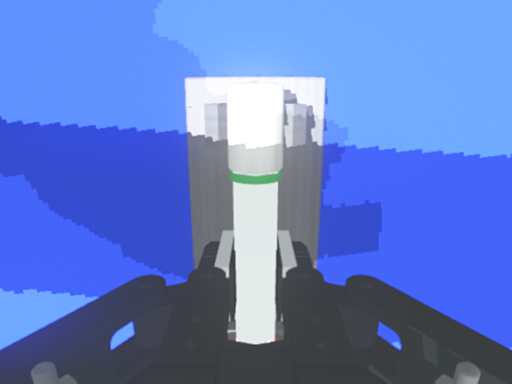

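```bash
python3 - <<'E'
from h import *
import pickle
np.set_printoptions(precision=2,suppress=True)
W=pickle.load(open('w7.pkl','rb'))
o=manip.get_obs();t=np.array(o['tcp_pos']);M=R.from_rotvec(o['ee_rot']).as_matrix()
for px,z in (((255,178),40),((255.5,83),38),((256,172),38)):
    X=atz(W,px,z);print(X,M.T@(X-t))
E
```

```text
[ 511.73 -111.76   40.  ] [-29.02  40.6   -0.11]
[516.11 -81.46  38.  ] [-27.02  71.22   0.06]
[ 512.29 -110.21   38.  ] [-27.02  42.21   0.23]
```

{"op": "move_arm", "data": {"commands": [{"wx":0,"wy":0,"wz":0,"tx":0,"ty":0,"tz":10,"gripper":0},{"wx":0,"wy":0,"wz":0,"tx":0,"ty":0,"tz":20,"gripper":0},{"wx":0,"wy":0,"wz":0,"tx":0,"ty":0,"tz":30,"gripper":0},{"wx":0,"wy":0,"wz":2.5,"tx":0,"ty":20,"tz":25,"gripper":0},{"wx":0,"wy":0,"wz":2.5,"tx":0,"ty":30,"tz":14,"gripper":0},{"wx":0,"wy":0,"wz":2.5,"tx":0,"ty":36,"tz":0,"gripper":0},{"wx":0,"wy":0,"wz":3,"tx":0,"ty":36,"tz":0,"gripper":0},{"wx":0,"wy":0,"wz":3,"tx":-1,"ty":36,"tz":0,"gripper":0},{"wx":0,"wy":0,"wz":3,"tx":-1,"ty":36,"tz":0,"gripper":0},{"wx":0,"wy":0,"wz":3,"tx":-1,"ty":36,"tz":0,"gripper":0},{"wx":0,"wy":0,"wz":3,"tx":-1,"ty":36,"tz":0,"gripper":0},{"wx":0,"wy":0,"wz":3,"tx":-1,"ty":36,"tz":0,"gripper":0},{"wx":0,"wy":0,"wz":0,"tx":0,"ty":24,"tz":0,"gripper":0},{"wx":0,"wy":0,"wz":0,"tx":0,"ty":10,"tz":0,"gripper":0},{"wx":0,"wy":0,"wz":0,"tx":0,"ty":0,"tz":0,"gripper":0},{"wx":0,"wy":0,"wz":0,"tx":0,"ty":0,"tz":0,"gripper":0},{"wx":0,"wy":0,"wz":0,"tx":0,"ty":0,"tz":0,"gripper":0}]}}

```text
clock: 9.9
tcp_pos: [500.7, 181.5, 109.7]
ee_rot: [-0.24, 1.558, 0.237]
ft_force: [0.1, 0.7, -1.9]
gripper_width: 15.1
```

```bash
python3 - <<'E'
from look import *
W=look('w8.png',[])
import pickle;pickle.dump(W,open('w8.pkl','wb'))
cv2.imwrite('pics/w8b.png',cv2.resize(cv2.imread('pics/w8.png'),(800,600),interpolation=2))
E
```

```text
9.95 [500.79 181.83 109.74] [ 0.95  0.3  -0.  ] [-0.5   0.15 -1.62]
```

View pics/w8b.png

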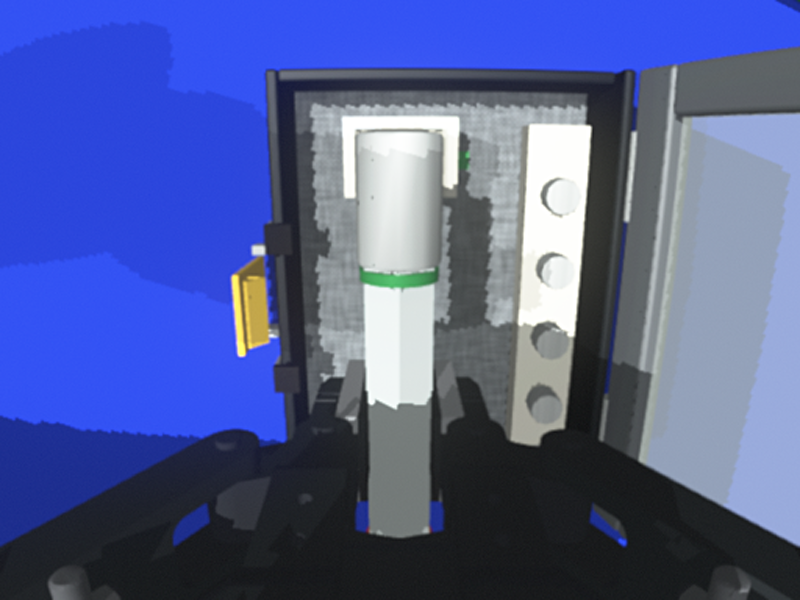

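```bash
cat > chk.py <<'E'
from h import *
import pickle
np.set_printoptions(precision=2,suppress=True)
W=pickle.load(open('w8.pkl','rb'));E=np.linalg.inv(np.array(W['mount']))
o=manip.get_obs();t=np.array(o['tcp_pos']);M=R.from_rotvec(o['ee_rot']).as_matrix()
k=.64
def tl(u,v,z): return M.T@(atz(W,(u*k,v*k),z)-t)
print('yaw',np.degrees(np.arctan2(M[1,2],M[0,2])))
for n,u,v,z in [('sTL',342,117,38),('sTR',459,117,38),('sBL',345,197,38),('sBR',457,195,38),('gTL',356,132,128.7),('gTR',443,132,128.7),('gBL',360,265,128.7),('gBR',439,265,128.7),('rimTL',266,71,38.5),('bufT',278,238,42),('bufB',287,378,42),('end',400,130,137),('blkTL',528,125,33),('blkBL',512,440,33)]:
    print(n,tl(u,v,z))
E
python3 chk.py
```

```text
yaw 17.437047592265394
sTL [ 71.66  79.7  -21.74]
sTR [71.62 79.69 22.73]
sBL [ 71.7   49.42 -21.26]
sBR [71.66 50.18 22.64]
gTL [-19.04  70.84  -9.58]
gTR [-19.05  70.83   9.42]
gBL [-19.    41.16  -9.21]
gBR [-19.02  41.15   9.04]
rimTL [ 71.16  96.84 -49.96]
bufT [ 67.74  33.93 -47.68]
bufB [ 67.82 -25.67 -47.53]
end [-27.35  70.91   0.  ]
blkTL [76.6  77.27 50.49]
blkBL [ 76.78 -60.76  51.79]
```

{"op": "move_arm", "data": {"commands": [{"wx":0,"wy":0,"wz":0.1,"tx":0,"ty":2.2,"tz":-20,"gripper":0},{"wx":0,"wy":0,"wz":0,"tx":0,"ty":0,"tz":-20,"gripper":0},{"wx":0,"wy":0,"wz":0,"tx":0,"ty":0,"tz":-15,"gripper":0},{"wx":0,"wy":0,"wz":0,"tx":0,"ty":0,"tz":-10,"gripper":0},{"wx":0,"wy":0,"wz":0,"tx":0,"ty":0,"tz":0,"gripper":0},{"wx":0,"wy":0,"wz":0,"tx":0,"ty":0,"tz":0,"gripper":0},{"wx":0,"wy":0,"wz":0,"tx":0,"ty":0,"tz":0,"gripper":0}]}}

```text
clock: 10.65
tcp_pos: [501.3, 186.3, 45.4]
ee_rot: [-0.242, 1.556, 0.242]
ft_force: [0.3, -0.6, -1.9]
gripper_width: 15.2
```

```bash
python3 - <<'E'
from look import *
W=look('w9.png',[])
import pickle;pickle.dump(W,open('w8.pkl','wb'))
cv2.imwrite('pics/w9b.png',cv2.resize(cv2.imread('pics/w9.png'),(800,600),interpolation=2))
E
```

```text
10.7 [501.28 186.39  45.5 ] [0.95 0.3  0.  ] [-0.58  0.34 -2.13]
```

View pics/w9b.png

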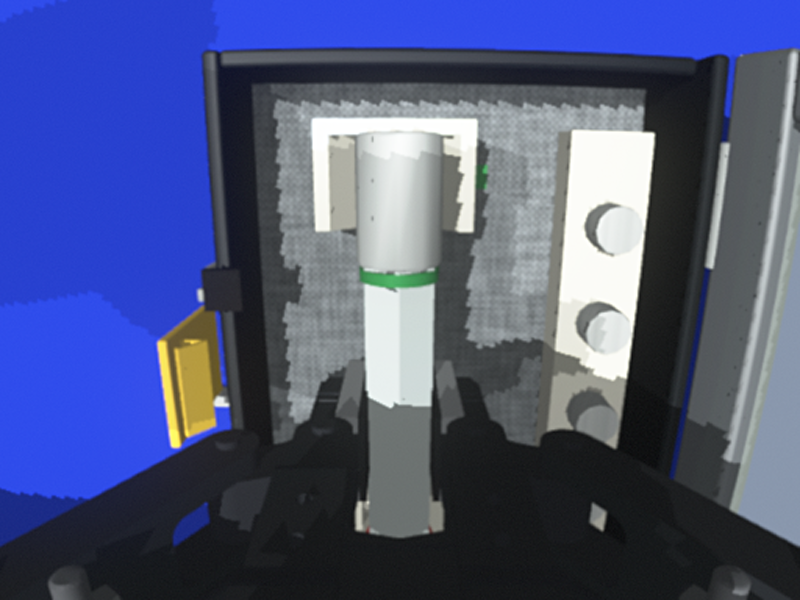

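```bash
sed -i "/^for n/,\$d" chk.py; cat >> chk.py <<'E'
for n,u,v,z in [('sTL',312,120,38),('sTR',478,120,38),('sBL',316,231,38),('sBR',475,232,38),('s2L',356,515,38),('s2R',444,515,38),('bufT',222,290,42),('blkTL',560,131,33),('blkBL',540,440,33),('rimTL',205,52,38.5)]:
    print(n,tl(u,v,z))
E
python3 chk.py
```

```text
yaw 17.69852026739001
sTL [  7.47  75.13 -23.09]
sTR [ 7.54 75.1  20.98]
sBL [  7.47  45.42 -23.05]
sBR [ 7.53 45.1  21.1 ]
s2L [  7.47 -47.75 -14.17]
s2R [  7.52 -47.83  14.73]
bufT [  3.42  29.59 -49.59]
blkTL [12.57 72.76 44.7 ]
blkBL [ 12.57 -23.07  45.69]
rimTL [  6.93  92.99 -50.7 ]
```

{"op": "move_arm", "data": {"commands": [{"wx":0,"wy":0,"wz":0.3,"tx":0.2,"ty":-2.5,"tz":-5,"gripper":0},{"wx":0,"wy":0,"wz":0,"tx":0,"ty":0,"tz":-5,"gripper":0},{"wx":0,"wy":0,"wz":0,"tx":0,"ty":0,"tz":-2,"gripper":0},{"wx":0,"wy":0,"wz":0,"tx":0,"ty":0,"tz":0,"gripper":0},{"wx":0,"wy":0,"wz":0,"tx":0,"ty":0,"tz":0,"gripper":0},{"wx":0,"wy":0,"wz":0,"tx":0,"ty":0,"tz":0,"gripper":0}]}}

```text
clock: 11.3
tcp_pos: [501.0, 183.9, 32.8]
ee_rot: [-0.247, 1.556, 0.247]
ft_force: [0.0, -0.2, -1.6]
gripper_width: 15.4
```

```bash
python3 - <<'E'
from look import *
W=look('w10.png',[])
import pickle;pickle.dump(W,open('w8.pkl','wb'))
cv2.imwrite('pics/w10b.png',cv2.resize(cv2.imread('pics/w10.png'),(800,600),interpolation=2))
E
```

```text
11.35 [501.   183.93  32.81] [0.95 0.31 0.  ] [-0.45 -0.35 -1.58]
```

View pics/w10b.png

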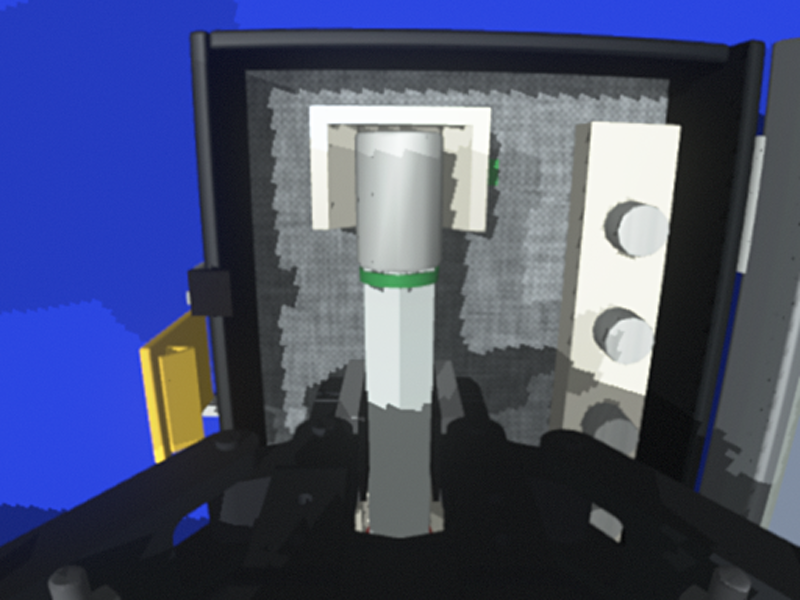

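{"op": "move_arm", "data": {"commands": [{"wx":0,"wy":0,"wz":0,"tx":0.3,"ty":0.1,"tz":-4,"gripper":0},{"wx":0,"wy":0,"wz":0,"tx":0,"ty":0,"tz":-4,"gripper":0},{"wx":0,"wy":0,"wz":0,"tx":0,"ty":0,"tz":-2,"gripper":0},{"wx":0,"wy":0,"wz":0,"tx":0,"ty":0,"tz":0,"gripper":0},{"wx":0,"wy":0,"wz":0,"tx":0,"ty":0,"tz":0,"gripper":0}]}}

```text
clock: 11.85
tcp_pos: [501.1, 183.9, 22.6]
ee_rot: [-0.247, 1.557, 0.247]
ft_force: [0.1, 0.1, -1.9]
gripper_width: 15.3
```

{"op": "move_arm", "data": {"commands": [{"wx":0,"wy":0,"wz":0,"tx":0,"ty":0,"tz":-2,"gripper":0},{"wx":0,"wy":0,"wz":0,"tx":0,"ty":0,"tz":-2,"gripper":0},{"wx":0,"wy":0,"wz":0,"tx":0,"ty":0,"tz":-2,"gripper":0},{"wx":0,"wy":0,"wz":0,"tx":0,"ty":0,"tz":0,"gripper":0},{"wx":0,"wy":0,"wz":0,"tx":0,"ty":0,"tz":0,"gripper":0}]}}

```text
clock: 12.35
tcp_pos: [501.1, 184.0, 16.6]
ee_rot: [-0.247, 1.557, 0.247]
ft_force: [-0.4, 0.3, -2.5]
gripper_width: 15.6
```

```bash
python3 -c "
from h import *
o=manip.get_obs();print(o['tcp_pos'],o['ft_force'],o['torque'])"
```

```text
[501.13665533 183.95075959  16.63196919] [-0.4367421   0.28613458 -2.51750193] [ 0.0061773  -0.00356228 -0.01001242]
```

{"op": "move_arm", "data": {"commands": [{"wx":0,"wy":0,"wz":0,"tx":0,"ty":0,"tz":-1,"gripper":0},{"wx":0,"wy":0,"wz":0,"tx":0,"ty":0,"tz":-1,"gripper":0},{"wx":0,"wy":0,"wz":0,"tx":0,"ty":0,"tz":-1,"gripper":0},{"wx":0,"wy":0,"wz":0,"tx":0,"ty":0,"tz":0,"gripper":0},{"wx":0,"wy":0,"wz":0,"tx":0,"ty":0,"tz":0,"gripper":0}]}}

```text
clock: 12.85
tcp_pos: [501.1, 184.0, 13.7]
ee_rot: [-0.247, 1.557, 0.247]
ft_force: [0.3, -0.9, -1.5]
gripper_width: 15.4
```

{"op": "move_arm", "data": {"commands": [{"wx":0,"wy":0,"wz":0,"tx":0,"ty":0,"tz":-0.7,"gripper":0},{"wx":0,"wy":0,"wz":0,"tx":0,"ty":0,"tz":-0.5,"gripper":0},{"wx":0,"wy":0,"wz":0,"tx":0,"ty":0,"tz":0,"gripper":0}]}}

```text
clock: 13.15
tcp_pos: [501.1, 183.9, 12.5]
ee_rot: [-0.247, 1.557, 0.247]
ft_force: [-0.5, 0.1, -2.4]
gripper_width: 15.5
```

{"op": "move_arm", "data": {"commands": [{"wx":0,"wy":0,"wz":0,"tx":0,"ty":0,"tz":-0.5,"gripper":0},{"wx":0,"wy":0,"wz":0,"tx":0,"ty":0,"tz":0,"gripper":0},{"wx":0,"wy":0,"wz":0,"tx":0,"ty":0,"tz":0,"gripper":0}]}}

```text
clock: 13.45
tcp_pos: [501.2, 183.9, 12.1]
ee_rot: [-0.247, 1.557, 0.247]
ft_force: [-0.1, -0.3, 0.5]
gripper_width: 15.1
```

{"op": "move_arm", "data": {"commands": [{"wx":0,"wy":0,"wz":0,"tx":0,"ty":0,"tz":-0.5,"gripper":0},{"wx":0,"wy":0,"wz":0,"tx":0,"ty":0,"tz":0,"gripper":0},{"wx":0,"wy":0,"wz":0,"tx":0,"ty":0,"tz":0,"gripper":0}]}}

```text
clock: 13.75
tcp_pos: [501.2, 183.9, 12.0]
ee_rot: [-0.247, 1.556, 0.247]
ft_force: [-1.0, -0.1, 4.9]
gripper_width: 15.4
```

{"op": "move_arm", "data": {"commands": [{"wx":0,"wy":0,"wz":0,"tx":0,"ty":0,"tz":0,"gripper":0.25},{"wx":0,"wy":0,"wz":0,"tx":0,"ty":0,"tz":0,"gripper":0.35},{"wx":0,"wy":0,"wz":0,"tx":0,"ty":0,"tz":0,"gripper":0.45},{"wx":0,"wy":0,"wz":0,"tx":0,"ty":0,"tz":0,"gripper":0.45},{"wx":0,"wy":0,"wz":0,"tx":0,"ty":0,"tz":0,"gripper":0.45}]}}

```text
clock: 14.25
tcp_pos: [501.2, 184.0, 11.4]
ee_rot: [-0.247, 1.557, 0.247]
ft_force: [-0.6, -0.5, 0.1]
gripper_width: 38.6
```

```bash
python3 - <<'E'
from look import *
W=look('w11.png',[]);print(manip.get_obs()['gripper_width'])
cv2.imwrite('pics/w11b.png',cv2.resize(cv2.imread('pics/w11.png'),(800,600),interpolation=2))
E
```

```text
14.3 [501.22 183.96  11.47] [0.95 0.31 0.  ] [-0.54  0.33  0.06]
38.3984608533338
```

View pics/w11b.png

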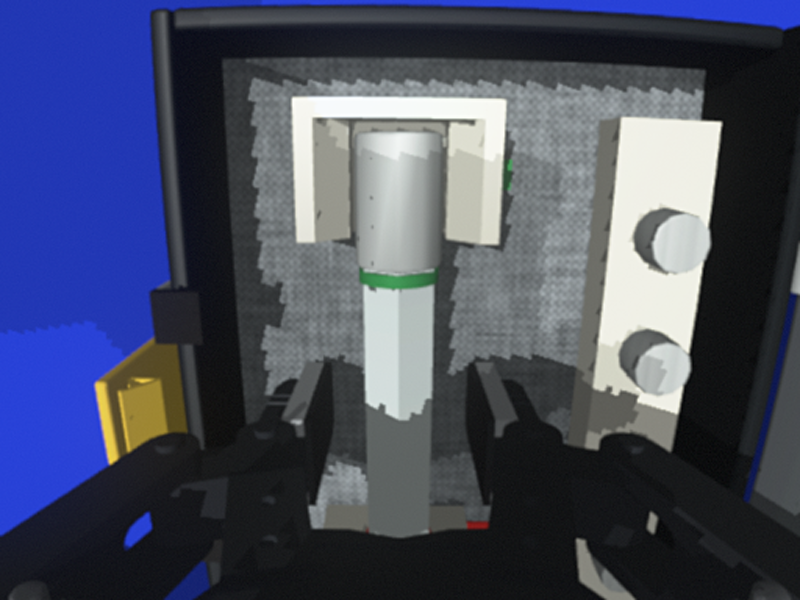

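```bash
cat > plan.py <<'E'
from h import *
np.set_printoptions(precision=1,suppress=True)
o=manip.get_obs();print(o['joint_positions'].round(2),o['tcp_pos'])
a=np.radians(17.6);ex=np.array([np.cos(a),np.sin(a)]);H=np.array([518.3,190.8])+70*ex
def tip(th,r=130,n=13,hw=11):
    x=-r*np.cos(th)+n*np.sin(th)+hw; z=46+r*np.sin(th)+n*np.cos(th)
    return np.array([*(H+x*ex),z])
print('H',H,'start',H+86*ex)
prev=None
for th in [1.9,1.8,1.7,1.6,1.5,1.4,1.3,1.2,1.1,1.0,.9,.8,.7,.6,.5,.4,.3,.25,.2,.15,.1,.05,0]:
    p=tip(th);print(th,p,p-prev if prev is not None else '');prev=p
E
python3 plan.py
```

```text
[-0.5  0.9  0.   2.  -0.1  0.2 -0. ] [501.2 184.   11.5]
H [585. 212.] start [667. 238.]
1.9 [647.3 231.7 164.8] 
1.8 [635.7 228.1 169.6] [-11.6  -3.7   4.8]
1.7 [623.8 224.3 173.2] [-12.   -3.8   3.6]
1.6 [611.5 220.4 175.6] [-12.2  -3.9   2.3]
1.5 [599.1 216.4 176.6] [-12.4  -3.9   1. ]
1.4 [586.7 212.5 176.3] [-12.4  -3.9  -0.3]
1.3 [574.3 208.6 174.7] [-12.4  -3.9  -1.6]
1.2 [562.2 204.7 171.9] [-12.1  -3.9  -2.9]
1.1 [550.3 201.  167.8] [-11.8  -3.7  -4.1]
1.0 [539.  197.4 162.4] [-11.4  -3.6  -5.3]
0.9 [528.2 193.9 155.9] [-10.8  -3.4  -6.5]
0.8 [518.1 190.7 148.3] [-10.1  -3.2  -7.6]
0.7 [508.7 187.8 139.7] [-9.3 -3.  -8.6]
0.6 [500.2 185.1 130.1] [-8.5 -2.7 -9.6]
0.5 [492.7 182.7 119.7] [ -7.5  -2.4 -10.4]
0.4 [486.2 180.6 108.6] [ -6.5  -2.1 -11.1]
0.3 [480.8 178.9  96.8] [ -5.4  -1.7 -11.8]
0.25 [478.5 178.2  90.8] [-2.3 -0.7 -6.1]
0.2 [476.5 177.5  84.6] [-2.  -0.6 -6.2]
0.15 [474.8 177.   78.3] [-1.7 -0.5 -6.3]
0.1 [473.4 176.6  71.9] [-1.4 -0.4 -6.4]
0.05 [472.4 176.2  65.5] [-1.1 -0.3 -6.4]
0 [471.6 176.   59. ] [-0.8 -0.2 -6.5]
```

{"op": "move_arm", "data": {"commands": [{"wx":0,"wy":0,"wz":0,"tx":0,"ty":0,"tz":10,"gripper":0.45},{"wx":0,"wy":0,"wz":0,"tx":0,"ty":0,"tz":20,"gripper":0.45},{"wx":0,"wy":0,"wz":0,"tx":0,"ty":0,"tz":35,"gripper":0.45},{"wx":0,"wy":0,"wz":0,"tx":0,"ty":0,"tz":40,"gripper":0.45},{"wx":0,"wy":0,"wz":0,"tx":0,"ty":0,"tz":40,"gripper":0.2},{"wx":0,"wy":0,"wz":0,"tx":0,"ty":0,"tz":40,"gripper":0.0},{"wx":0,"wy":0,"wz":0,"tx":0,"ty":0,"tz":35,"gripper":0.0},{"wx":0,"wy":0,"wz":0,"tx":0,"ty":0,"tz":15,"gripper":0.0},{"wx":0,"wy":0,"wz":0,"tx":0,"ty":0,"tz":0,"gripper":0.0}]}}

```text
clock: 15.2
tcp_pos: [502.5, 184.4, 249.6]
ee_rot: [-0.245, 1.551, 0.248]
ft_force: [-0.6, -0.2, -0.4]
gripper_width: 0.2
```

```bash
python3 - <<'E'
from look import *
W=look('w12.png',[]);print(manip.get_obs()['gripper_width'],manip.get_obs()['joint_positions'])
cv2.imwrite('pics/w12b.png',cv2.resize(cv2.imread('pics/w12.png'),(800,600),interpolation=2))
E
```

```text
15.25 [501.47 184.09 247.83] [0.95 0.31 0.  ] [-0.62  0.39 -0.13]
0.013335406303427737 [-0.51  0.55  0.12  1.83 -0.09  0.76 -0.03]
```

View pics/w12b.png

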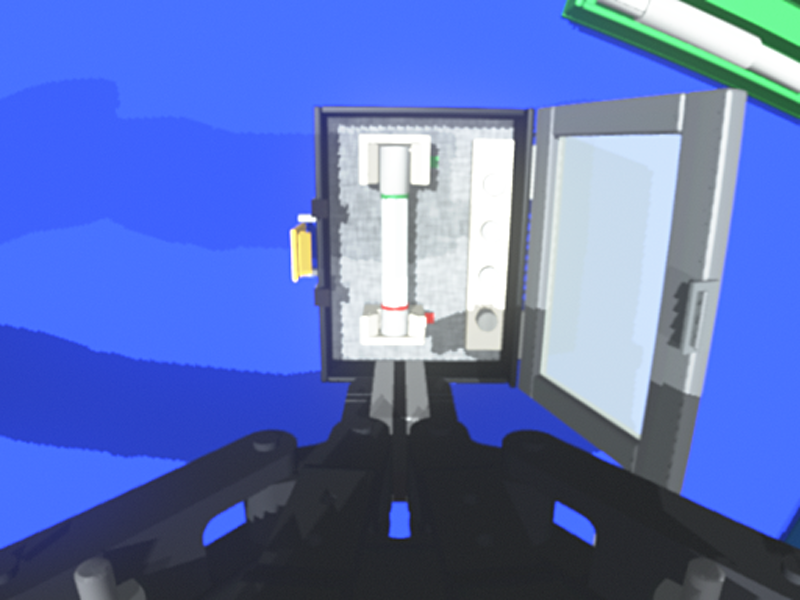

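{"op": "move_arm", "data": {"commands": [{"wx":0,"wy":0,"wz":8,"tx":13,"ty":4,"tz":0,"gripper":0},{"wx":0,"wy":0,"wz":8,"tx":15,"ty":5,"tz":0,"gripper":0},{"wx":0,"wy":0,"wz":8,"tx":15,"ty":5,"tz":0,"gripper":0},{"wx":0,"wy":0,"wz":8,"tx":15,"ty":5,"tz":0,"gripper":0},{"wx":0,"wy":0,"wz":8,"tx":15,"ty":5,"tz":0,"gripper":0},{"wx":0,"wy":0,"wz":8,"tx":15,"ty":5,"tz":0,"gripper":0},{"wx":0,"wy":0,"wz":8,"tx":15,"ty":5,"tz":0,"gripper":0},{"wx":0,"wy":0,"wz":8,"tx":15,"ty":5,"tz":0,"gripper":0},{"wx":0,"wy":0,"wz":8,"tx":15,"ty":5,"tz":0,"gripper":0},{"wx":0,"wy":0,"wz":8,"tx":15,"ty":5,"tz":0,"gripper":0},{"wx":0,"wy":0,"wz":8,"tx":15,"ty":5,"tz":0,"gripper":0},{"wx":0,"wy":0,"wz":2,"tx":3,"ty":0,"tz":0,"gripper":0},{"wx":0,"wy":0,"wz":0,"tx":0,"ty":0,"tz":0,"gripper":0},{"wx":0,"wy":0,"wz":0,"tx":0,"ty":0,"tz":0,"gripper":0}]}}

```text
clock: 16.65
tcp_pos: [666.2, 237.6, 245.0]
ee_rot: [-1.435, 1.047, 1.438]
ft_force: [-0.8, 0.3, 1.0]
gripper_width: -0.0
```

```bash
python3 - <<'E'
from look import *
W=look('w13.png',['lid_pad'],{'lid_pad':163});print(manip.get_obs()['joint_positions'])
cv2.imwrite('pics/w13b.png',cv2.resize(cv2.imread('pics/w13.png'),(800,600),interpolation=2))
E
```

```text
16.7 [666.32 237.7  245.47] [-0.31  0.95 -0.  ] [ 0.32 -0.27 -0.32]
lid_pad [252.8 149.8] 0.94 [634.66 225.47 163.  ]
[-0.26  0.81 -0.33  1.25  0.26  1.12  1.28]
```

View pics/w13b.png

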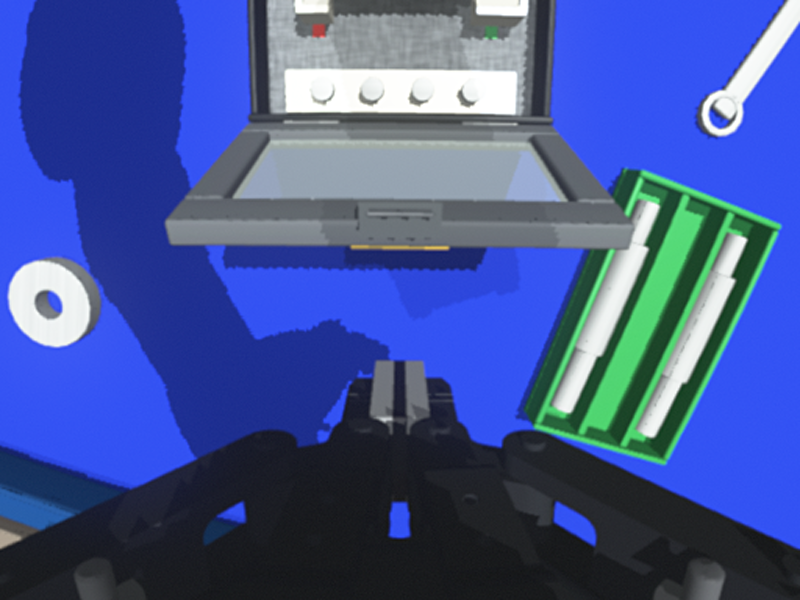

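{"op": "move_arm", "data": {"commands": [{"wx":0,"wy":0,"wz":0,"tx":0,"ty":0,"tz":-25,"gripper":0},{"wx":0,"wy":0,"wz":0,"tx":0,"ty":0,"tz":-30,"gripper":0},{"wx":0,"wy":0,"wz":0,"tx":0,"ty":0,"tz":-20,"gripper":0},{"wx":0,"wy":0,"wz":0,"tx":0,"ty":0,"tz":-6,"gripper":0},{"wx":0,"wy":0,"wz":0,"tx":-6,"ty":-2,"tz":0,"gripper":0},{"wx":0,"wy":0,"wz":0,"tx":-6,"ty":-2,"tz":0,"gripper":0},{"wx":0,"wy":0,"wz":0,"tx":-6,"ty":-2,"tz":0,"gripper":0},{"wx":0,"wy":0,"wz":0,"tx":-3,"ty":-1,"tz":1,"gripper":0},{"wx":0,"wy":0,"wz":0,"tx":-3,"ty":-1,"tz":1,"gripper":0},{"wx":0,"wy":0,"wz":0,"tx":0,"ty":0,"tz":0,"gripper":0},{"wx":0,"wy":0,"wz":0,"tx":0,"ty":0,"tz":0,"gripper":0}]}}

```text
clock: 17.85
tcp_pos: [643.6, 230.0, 168.0]
ee_rot: [-1.437, 1.043, 1.436]
ft_force: [1.0, 0.9, 0.8]
gripper_width: -0.2
```

```bash
python3 - <<'E'
from look import *
W=look('w14.png',[])
cv2.imwrite('pics/w14b.png',cv2.resize(cv2.imread('pics/w14.png'),(800,600),interpolation=2))
E
```

```text
17.9 [643.57 230.02 167.76] [-0.31  0.95  0.  ] [1.61 0.8  1.08]
```

View pics/w14b.png

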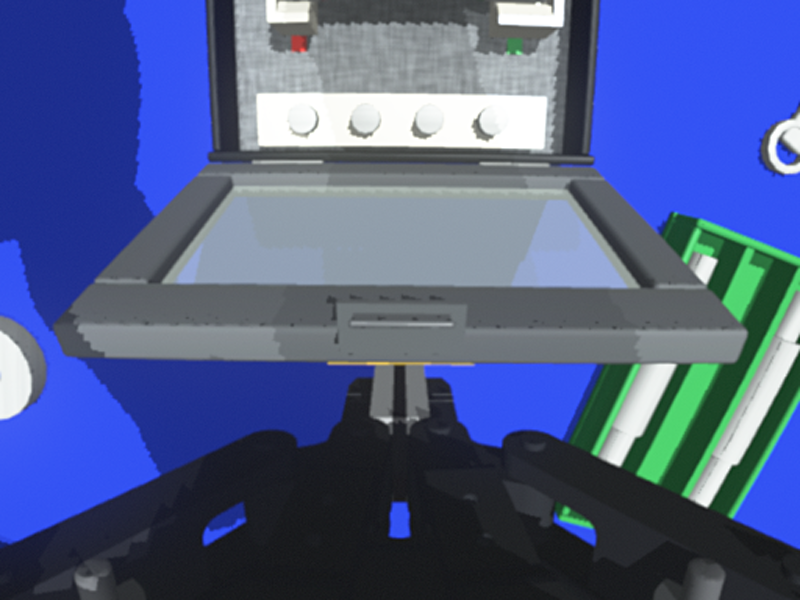

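{"op": "move_arm", "data": {"commands": [{"wx":0,"wy":0,"wz":0,"tx":-4,"ty":-1,"tz":1,"gripper":0},{"wx":0,"wy":0,"wz":0,"tx":-8,"ty":-2.5,"tz":2,"gripper":0},{"wx":0,"wy":0,"wz":0,"tx":-10,"ty":-3.2,"tz":2.5,"gripper":0},{"wx":0,"wy":0,"wz":0,"tx":-10,"ty":-3.2,"tz":2,"gripper":0},{"wx":0,"wy":0,"wz":0,"tx":-12,"ty":-3.8,"tz":1,"gripper":0},{"wx":0,"wy":0,"wz":0,"tx":-12,"ty":-3.8,"tz":0,"gripper":0},{"wx":0,"wy":0,"wz":0,"tx":-12,"ty":-3.8,"tz":-1.5,"gripper":0},{"wx":0,"wy":0,"wz":0,"tx":-12,"ty":-3.8,"tz":-3,"gripper":0},{"wx":0,"wy":0,"wz":0,"tx":-1.4,"ty":-0.4,"tz":-0.2,"gripper":0},{"wx":0,"wy":0,"wz":0,"tx":0,"ty":0,"tz":0,"gripper":0},{"wx":0,"wy":0,"wz":0,"tx":0,"ty":0,"tz":0,"gripper":0}]}}

```text
clock: 19.0
tcp_pos: [562.4, 204.6, 171.6]
ee_rot: [-1.437, 1.043, 1.436]
ft_force: [1.0, 1.1, 1.3]
gripper_width: 0.1
```

```bash
python3 - <<'E'
from look import *
W=look('w15.png',[])
cv2.imwrite('pics/w15b.png',cv2.resize(cv2.imread('pics/w15.png'),(800,600),interpolation=2))
E
```

```text
19.05 [562.44 204.6  171.51] [-0.31  0.95  0.  ] [-0.15 -0.69  1.84]
```

View pics/w15b.png

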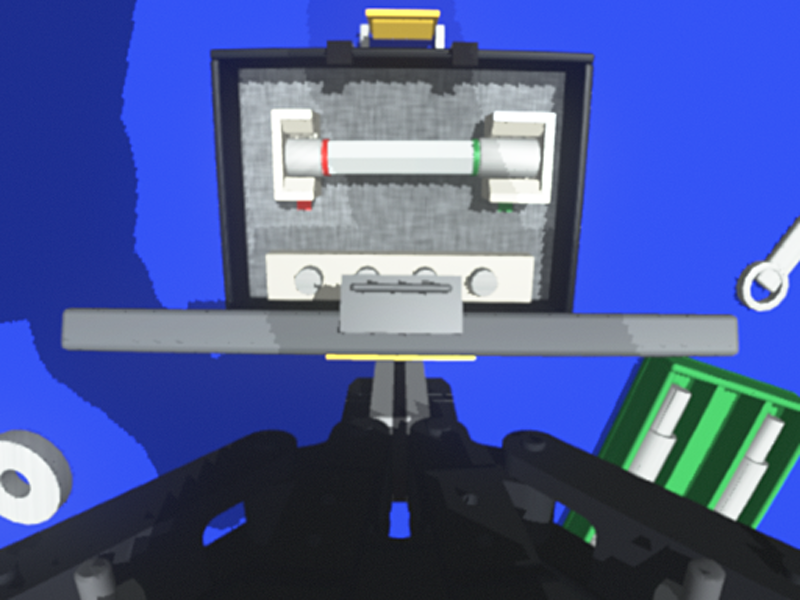

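```bash
cat > lidang.py <<'E'
from h import *
import sys
from scipy.optimize import minimize_scalar
a=np.radians(17.6);ex=np.array([np.cos(a),np.sin(a)]);H=np.array([518.3,190.8])+70*ex
def lp(th,r,n):
    x=-r*np.cos(th)+n*np.sin(th); return np.array([*(H+x*ex),46+r*np.sin(th)+n*np.cos(th)])
def rows(W,th): return [proj(W,lp(th,r,n)) for r,n in ((140,0),(140,12),(138,13))]
E
python3 - <<'E'
from lidang import *
W=snap('wrist')
for th in (1.1,1.2,1.3,1.4,1.5,1.6): print(th,np.round(np.array(rows(W,th))/.64,0).tolist())
E
```

```text
1.1 [[401.0, 256.0], [401.0, 300.0], [401.0, 306.0]]
1.2 [[401.0, 308.0], [401.0, 354.0], [400.0, 358.0]]
1.3 [[400.0, 362.0], [400.0, 407.0], [400.0, 409.0]]
1.4 [[400.0, 414.0], [400.0, 457.0], [400.0, 458.0]]
1.5 [[400.0, 463.0], [399.0, 502.0], [399.0, 501.0]]
1.6 [[399.0, 507.0], [399.0, 541.0], [399.0, 539.0]]
```

{"op": "move_arm", "data": {"commands": [{"wx":0,"wy":0,"wz":0,"tx":-6,"ty":-1.9,"tz":-2,"gripper":0},{"wx":0,"wy":0,"wz":0,"tx":-6,"ty":-1.8,"tz":-2.1,"gripper":0},{"wx":0,"wy":0,"wz":0,"tx":-11.3,"ty":-3.6,"tz":-5.4,"gripper":0},{"wx":0,"wy":0,"wz":0,"tx":-10.8,"ty":-3.4,"tz":-6.5,"gripper":0},{"wx":0,"wy":0,"wz":0,"tx":-10.1,"ty":-3.2,"tz":-7.6,"gripper":0},{"wx":0,"wy":0,"wz":0,"tx":-9.3,"ty":-3,"tz":-8.6,"gripper":0},{"wx":0,"wy":0,"wz":0,"tx":-8.5,"ty":-2.7,"tz":-9.6,"gripper":0},{"wx":0,"wy":0,"wz":0,"tx":-7.5,"ty":-2.4,"tz":-10.4,"gripper":0},{"wx":0,"wy":0,"wz":0,"tx":-6.5,"ty":-2.1,"tz":-11,"gripper":0},{"wx":0,"wy":0,"wz":0,"tx":-5.4,"ty":-1.7,"tz":-11.8,"gripper":0},{"wx":0,"wy":0,"wz":0,"tx":-2.3,"ty":-0.7,"tz":-6,"gripper":0},{"wx":0,"wy":0,"wz":0,"tx":0,"ty":0,"tz":0,"gripper":0},{"wx":0,"wy":0,"wz":0,"tx":0,"ty":0,"tz":0,"gripper":0}]}}

```text
clock: 20.4
tcp_pos: [477.9, 177.8, 90.4]
ee_rot: [-1.437, 1.044, 1.437]
ft_force: [0.1, 0.6, 1.9]
gripper_width: 0.3
```

```bash
python3 - <<'E'
from look import *
W=look('w16.png',[])
cv2.imwrite('pics/w16b.png',cv2.resize(cv2.imread('pics/w16.png'),(800,600),interpolation=2))
from lidang import *
for th in (.15,.2,.25,.3): print(th,np.round(np.array(rows(W,th))/.64,0).tolist())
E
```

```text
20.45 [478.17 177.9   90.61] [-0.31  0.95 -0.  ] [-1.17  0.24  0.47]
0.15 [[401.0, 286.0], [401.0, 301.0], [400.0, 309.0]]
0.2 [[401.0, 295.0], [401.0, 314.0], [400.0, 322.0]]
0.25 [[401.0, 306.0], [401.0, 329.0], [400.0, 337.0]]
0.3 [[401.0, 320.0], [401.0, 346.0], [400.0, 354.0]]
```

View pics/w16b.png

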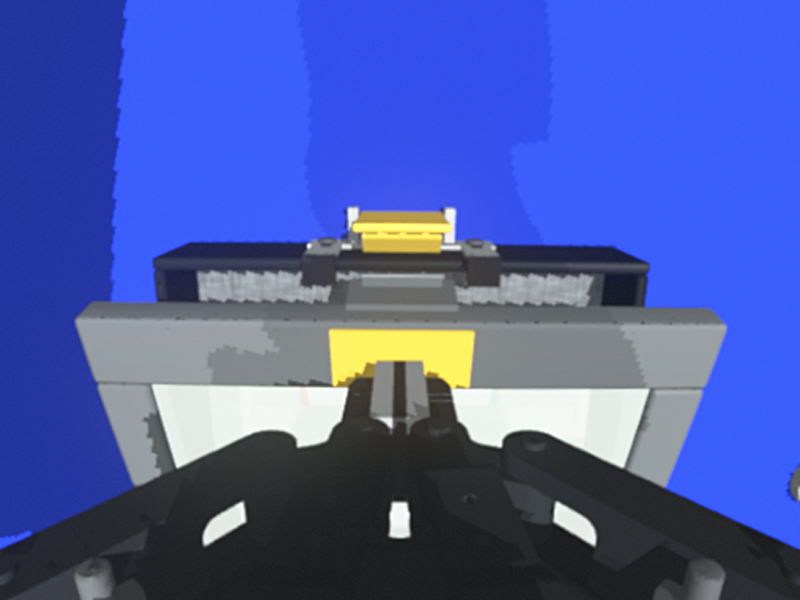

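{"op": "move_arm", "data": {"commands": [{"wx":0,"wy":0,"wz":0,"tx":-3,"ty":-0.9,"tz":-5,"gripper":0},{"wx":0,"wy":0,"wz":0,"tx":-2.6,"ty":-0.8,"tz":-5,"gripper":0},{"wx":0,"wy":0,"wz":0,"tx":-2,"ty":-0.6,"tz":-4,"gripper":0},{"wx":0,"wy":0,"wz":0,"tx":-1,"ty":-0.2,"tz":-4,"gripper":0},{"wx":0,"wy":0,"wz":0,"tx":0,"ty":0,"tz":0,"gripper":0},{"wx":0,"wy":0,"wz":0,"tx":0,"ty":0,"tz":0,"gripper":0}]}}

```text
clock: 21.05
tcp_pos: [469.1, 175.3, 72.1]
ee_rot: [-1.437, 1.045, 1.438]
ft_force: [-0.1, 0.1, 1.4]
gripper_width: -0.2
```

```bash
python3 - <<'E'
from look import *
W=look('w17.png',[])
i=W['img'][100:270,110:402];cv2.imwrite('pics/w17b.png',cv2.cvtColor(cv2.resize(i,None,fx=2.7,fy=2.7,interpolation=2),cv2.COLOR_RGB2BGR))
E
```

```text
21.1 [469.08 175.31  72.21] [-0.31  0.95 -0.  ] [-0.15  0.1   1.07]
```

View pics/w17b.png

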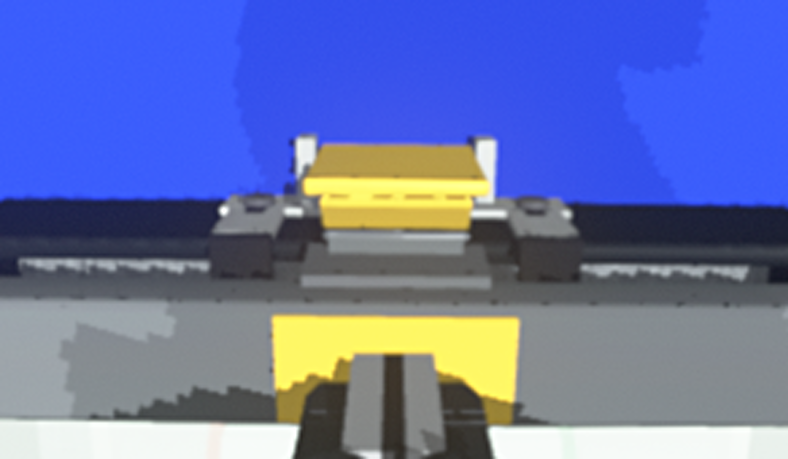

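{"op": "move_arm", "data": {"commands": [{"wx":0,"wy":0,"wz":0,"tx":-0.3,"ty":-0.1,"tz":-1,"gripper":0},{"wx":0,"wy":0,"wz":0,"tx":-0.2,"ty":-0.1,"tz":-1,"gripper":0},{"wx":0,"wy":0,"wz":0,"tx":0,"ty":0,"tz":0,"gripper":0}]}}

```text
clock: 21.4
tcp_pos: [468.8, 175.2, 70.2]
ee_rot: [-1.437, 1.044, 1.437]
ft_force: [-0.1, 0.1, 1.4]
gripper_width: -0.1
```

{"op": "move_arm", "data": {"commands": [{"wx":0,"wy":0,"wz":0,"tx":-0.2,"ty":0,"tz":-0.7,"gripper":0},{"wx":0,"wy":0,"wz":0,"tx":-0.1,"ty":0,"tz":-0.7,"gripper":0},{"wx":0,"wy":0,"wz":0,"tx":0,"ty":0,"tz":0,"gripper":0}]}}

```text
clock: 21.7
tcp_pos: [468.5, 175.1, 68.8]
ee_rot: [-1.437, 1.044, 1.437]
ft_force: [-0.8, 0.2, 1.7]
gripper_width: -0.1
```

{"op": "move_arm", "data": {"commands": [{"wx":0,"wy":0,"wz":0,"tx":-0.2,"ty":0,"tz":-0.7,"gripper":0},{"wx":0,"wy":0,"wz":0,"tx":-0.1,"ty":0,"tz":-0.7,"gripper":0},{"wx":0,"wy":0,"wz":0,"tx":0,"ty":0,"tz":0,"gripper":0}]}}

```text
clock: 22.0
tcp_pos: [468.3, 175.1, 67.4]
ee_rot: [-1.437, 1.044, 1.437]
ft_force: [-0.3, -1.5, 1.8]
gripper_width: -0.1
```

{"op": "move_arm", "data": {"commands": [{"wx":0,"wy":0,"wz":0,"tx":-0.1,"ty":0,"tz":-0.7,"gripper":0},{"wx":0,"wy":0,"wz":0,"tx":-0.1,"ty":0,"tz":-0.7,"gripper":0},{"wx":0,"wy":0,"wz":0,"tx":0,"ty":0,"tz":0,"gripper":0}]}}

```text
clock: 22.3
tcp_pos: [468.2, 175.1, 66.0]
ee_rot: [-1.437, 1.044, 1.437]
ft_force: [-0.5, -1.3, 1.5]
gripper_width: -0.1
```

{"op": "move_arm", "data": {"commands": [{"wx":0,"wy":0,"wz":0,"tx":-0.1,"ty":0,"tz":-0.5,"gripper":0},{"wx":0,"wy":0,"wz":0,"tx":0,"ty":0,"tz":-0.5,"gripper":0},{"wx":0,"wy":0,"wz":0,"tx":0,"ty":0,"tz":0,"gripper":0}]}}

```text
clock: 22.6
tcp_pos: [468.1, 175.2, 65.0]
ee_rot: [-1.437, 1.044, 1.437]
ft_force: [0.4, -1.0, 1.7]
gripper_width: -0.1
```

{"op": "move_arm", "data": {"commands": [{"wx":0,"wy":0,"wz":0,"tx":-0.1,"ty":0,"tz":-0.5,"gripper":0},{"wx":0,"wy":0,"wz":0,"tx":0,"ty":0,"tz":-0.5,"gripper":0},{"wx":0,"wy":0,"wz":0,"tx":0,"ty":0,"tz":0,"gripper":0}]}}

```text
clock: 22.9
tcp_pos: [468.0, 175.2, 64.1]
ee_rot: [-1.437, 1.044, 1.437]
ft_force: [-0.2, -1.0, 1.4]
gripper_width: -0.2
```

{"op": "move_arm", "data": {"commands": [{"wx":0,"wy":0,"wz":0,"tx":0,"ty":0,"tz":-0.5,"gripper":0},{"wx":0,"wy":0,"wz":0,"tx":0,"ty":0,"tz":-0.5,"gripper":0},{"wx":0,"wy":0,"wz":0,"tx":0,"ty":0,"tz":0,"gripper":0}]}}

```text
clock: 23.2
tcp_pos: [468.0, 175.2, 63.2]
ee_rot: [-1.437, 1.044, 1.437]
ft_force: [-1.0, -0.5, 3.0]
gripper_width: 0.3
```

{"op": "move_arm", "data": {"commands": [{"wx":0,"wy":0,"wz":0,"tx":0,"ty":0,"tz":-0.4,"gripper":0},{"wx":0,"wy":0,"wz":0,"tx":0,"ty":0,"tz":-0.4,"gripper":0},{"wx":0,"wy":0,"wz":0,"tx":0,"ty":0,"tz":0,"gripper":0}]}}

```text
clock: 23.5
tcp_pos: [467.9, 175.2, 62.5]
ee_rot: [-1.437, 1.044, 1.437]
ft_force: [-1.0, -0.4, 5.4]
gripper_width: 0.1
```

{"op": "move_arm", "data": {"commands": [{"wx":0,"wy":0,"wz":0,"tx":0,"ty":0,"tz":-0.4,"gripper":0},{"wx":0,"wy":0,"wz":0,"tx":0,"ty":0,"tz":-0.4,"gripper":0},{"wx":0,"wy":0,"wz":0,"tx":0,"ty":0,"tz":0,"gripper":0}]}}

```text
clock: 23.8
tcp_pos: [467.8, 175.2, 61.8]
ee_rot: [-1.437, 1.044, 1.437]
ft_force: [-1.8, -1.0, 6.7]
gripper_width: 0.5
```

{"op": "move_arm", "data": {"commands": [{"wx":0,"wy":0,"wz":0,"tx":0,"ty":0,"tz":-0.4,"gripper":0},{"wx":0,"wy":0,"wz":0,"tx":0,"ty":0,"tz":-0.4,"gripper":0},{"wx":0,"wy":0,"wz":0,"tx":0,"ty":0,"tz":0,"gripper":0}]}}

```text
clock: 24.1
tcp_pos: [467.8, 175.1, 61.1]
ee_rot: [-1.437, 1.044, 1.437]
ft_force: [-2.4, -1.5, 8.3]
gripper_width: -0.1
```

{"op": "move_arm", "data": {"commands": [{"wx":0,"wy":0,"wz":0,"tx":0,"ty":0,"tz":-0.4,"gripper":0},{"wx":0,"wy":0,"wz":0,"tx":0,"ty":0,"tz":-0.4,"gripper":0},{"wx":0,"wy":0,"wz":0,"tx":0,"ty":0,"tz":0,"gripper":0}]}}

```text
clock: 24.4
tcp_pos: [468.0, 175.4, 59.8]
ee_rot: [-1.437, 1.043, 1.437]
ft_force: [-0.7, -0.0, 0.6]
gripper_width: 0.1
```

{"op": "move_arm", "data": {"commands": [{"wx":0,"wy":0,"wz":0,"tx":0,"ty":0,"tz":-0.4,"gripper":0},{"wx":0,"wy":0,"wz":0,"tx":0,"ty":0,"tz":-0.4,"gripper":0},{"wx":0,"wy":0,"wz":0,"tx":0,"ty":0,"tz":0,"gripper":0}]}}

```text
clock: 24.7
tcp_pos: [468.2, 175.5, 59.0]
ee_rot: [-1.437, 1.043, 1.437]
ft_force: [0.2, 0.3, -0.6]
gripper_width: -0.0
```

```bash
python3 - <<'E'
from look import *
W=look('w18.png',[])
i=W['img'][100:270,110:402];cv2.imwrite('pics/w18b.png',cv2.cvtColor(cv2.resize(i,None,fx=2.7,fy=2.7,interpolation=2),cv2.COLOR_RGB2BGR))
E
```

```text
24.75 [468.19 175.49  59.  ] [-0.31  0.95  0.  ] [-0.67  0.25  0.01]
```

View pics/w18b.png

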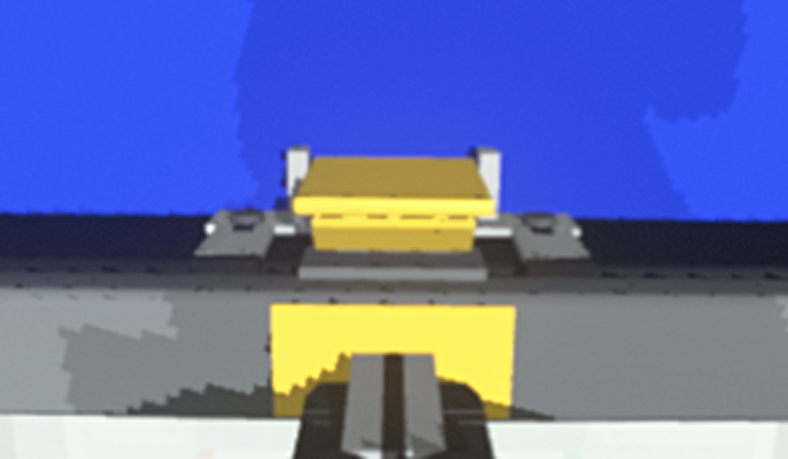

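{"op": "move_arm", "data": {"commands": [{"wx":0,"wy":0,"wz":0,"tx":0,"ty":0,"tz":-0.4,"gripper":0},{"wx":0,"wy":0,"wz":0,"tx":0,"ty":0,"tz":-0.4,"gripper":0},{"wx":0,"wy":0,"wz":0,"tx":0,"ty":0,"tz":0,"gripper":0}]}}

```text
clock: 25.05
tcp_pos: [468.0, 175.3, 58.3]
ee_rot: [-1.437, 1.044, 1.437]
ft_force: [0.2, -0.5, 0.1]
gripper_width: -0.1
```

{"op": "move_arm", "data": {"commands": [{"wx":0,"wy":0,"wz":0,"tx":0,"ty":0,"tz":-0.4,"gripper":0},{"wx":0,"wy":0,"wz":0,"tx":0,"ty":0,"tz":-0.2,"gripper":0},{"wx":0,"wy":0,"wz":0,"tx":0,"ty":0,"tz":0,"gripper":0}]}}

```text
clock: 25.35
tcp_pos: [468.0, 175.3, 57.8]
ee_rot: [-1.437, 1.044, 1.437]
ft_force: [-0.6, 0.1, 1.8]
gripper_width: 0.2
```

{"op": "move_arm", "data": {"commands": [{"wx":0,"wy":0,"wz":0,"tx":0,"ty":0,"tz":-0.3,"gripper":0},{"wx":0,"wy":0,"wz":0,"tx":0,"ty":0,"tz":0,"gripper":0},{"wx":0,"wy":0,"wz":0,"tx":0,"ty":0,"tz":0,"gripper":0}]}}

```text
clock: 25.65
tcp_pos: [468.0, 175.3, 57.4]
ee_rot: [-1.437, 1.044, 1.437]
ft_force: [-0.4, 0.3, 1.8]
gripper_width: 0.0
```

{"op": "move_arm", "data": {"commands": [{"wx":0,"wy":0,"wz":0,"tx":0,"ty":0,"tz":-0.3,"gripper":0},{"wx":0,"wy":0,"wz":0,"tx":0,"ty":0,"tz":0,"gripper":0}]}}

```text
clock: 25.85
tcp_pos: [468.0, 175.3, 57.3]
ee_rot: [-1.437, 1.044, 1.437]
ft_force: [-0.8, -0.0, 4.5]
gripper_width: -0.2
```

{"op": "move_arm", "data": {"commands": [{"wx":0,"wy":0,"wz":0,"tx":0,"ty":0,"tz":-0.3,"gripper":0},{"wx":0,"wy":0,"wz":0,"tx":0,"ty":0,"tz":0,"gripper":0}]}}

```text
clock: 26.05
tcp_pos: [468.0, 175.3, 57.3]
ee_rot: [-1.437, 1.043, 1.437]
ft_force: [-1.6, -1.6, 7.0]
gripper_width: -0.0
```

{"op": "move_arm", "data": {"commands": [{"wx":0,"wy":0,"wz":0,"tx":0,"ty":0,"tz":-0.3,"gripper":0},{"wx":0,"wy":0,"wz":0,"tx":0,"ty":0,"tz":0,"gripper":0}]}}

```text
clock: 26.25
tcp_pos: [468.0, 175.3, 57.2]
ee_rot: [-1.437, 1.043, 1.437]
ft_force: [-0.8, -0.7, 10.1]
gripper_width: -0.2
```

{"op": "move_arm", "data": {"commands": [{"wx":0,"wy":0,"wz":0,"tx":0,"ty":0,"tz":-0.2,"gripper":0},{"wx":0,"wy":0,"wz":0,"tx":0,"ty":0,"tz":0,"gripper":0},{"wx":0,"wy":0,"wz":0,"tx":0,"ty":0,"tz":0.8,"gripper":0},{"wx":0,"wy":0,"wz":0,"tx":0,"ty":0,"tz":0.8,"gripper":0},{"wx":0,"wy":0,"wz":0,"tx":0,"ty":0,"tz":0.8,"gripper":0},{"wx":0,"wy":0,"wz":0,"tx":0,"ty":0,"tz":0.8,"gripper":0},{"wx":0,"wy":0,"wz":0,"tx":0,"ty":0,"tz":0,"gripper":0}]}}

```text
clock: 26.95
tcp_pos: [468.0, 175.2, 59.4]
ee_rot: [-1.437, 1.044, 1.437]
ft_force: [0.4, -0.1, 0.6]
gripper_width: -0.1
```

```bash
python3 - <<'E'
from look import *
W=look('w19.png',[])
i=W['img'][100:270,110:402];cv2.imwrite('pics/w19b.png',cv2.cvtColor(cv2.resize(i,None,fx=2.7,fy=2.7,interpolation=2),cv2.COLOR_RGB2BGR))
E
```

```text
27.0 [467.98 175.25  59.42] [-0.31  0.95  0.  ] [ 0.32  0.65 -0.28]
```

View pics/w19b.png

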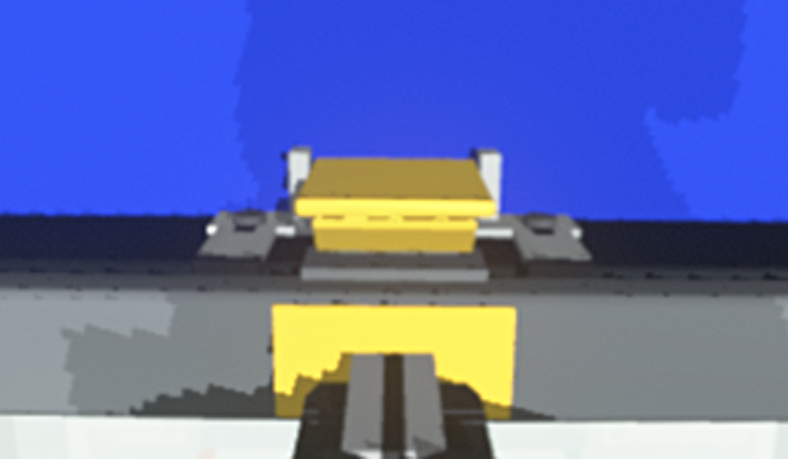

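{"op": "move_arm", "data": {"commands": [{"wx":0,"wy":0,"wz":0,"tx":0,"ty":0,"tz":2,"gripper":0},{"wx":0,"wy":0,"wz":0,"tx":0,"ty":0,"tz":2,"gripper":0},{"wx":0,"wy":0,"wz":0,"tx":0,"ty":0,"tz":2,"gripper":0},{"wx":0,"wy":0,"wz":0,"tx":0,"ty":0,"tz":10,"gripper":0},{"wx":0,"wy":0,"wz":0,"tx":0,"ty":0,"tz":20,"gripper":0},{"wx":0,"wy":0,"wz":0,"tx":0,"ty":0,"tz":30,"gripper":0},{"wx":0,"wy":0,"wz":0,"tx":0,"ty":0,"tz":30,"gripper":0},{"wx":0,"wy":0,"wz":0,"tx":0,"ty":0,"tz":30,"gripper":0},{"wx":0,"wy":0,"wz":0,"tx":20,"ty":7,"tz":30,"gripper":0},{"wx":0,"wy":0,"wz":0,"tx":20,"ty":7,"tz":10,"gripper":0},{"wx":0,"wy":0,"wz":0,"tx":0,"ty":0,"tz":0,"gripper":0},{"wx":0,"wy":0,"wz":0,"tx":0,"ty":0,"tz":0,"gripper":0},{"wx":0,"wy":0,"wz":0,"tx":0,"ty":0,"tz":0,"gripper":0}]}}

```text
clock: 28.3
tcp_pos: [506.5, 188.5, 225.0]
ee_rot: [-1.437, 1.046, 1.439]
ft_force: [-0.5, -0.2, 0.9]
gripper_width: -0.1
```

```bash
python3 - <<'E'
from look import *
W=look('w20.png',[]);snap('scene','s20.png')
cv2.imwrite('pics/w20b.png',cv2.resize(cv2.imread('pics/w20.png'),(800,600),interpolation=2))
i=cv2.imread('pics/s20.png')[70:230,180:420];cv2.imwrite('pics/s20b.png',cv2.resize(i,None,fx=3.2,fy=3.2,interpolation=2))
E
```

```text
28.35 [506.54 188.57 224.87] [-0.31  0.95 -0.  ] [0.08 0.37 0.77]
```

View pics/w20b.png

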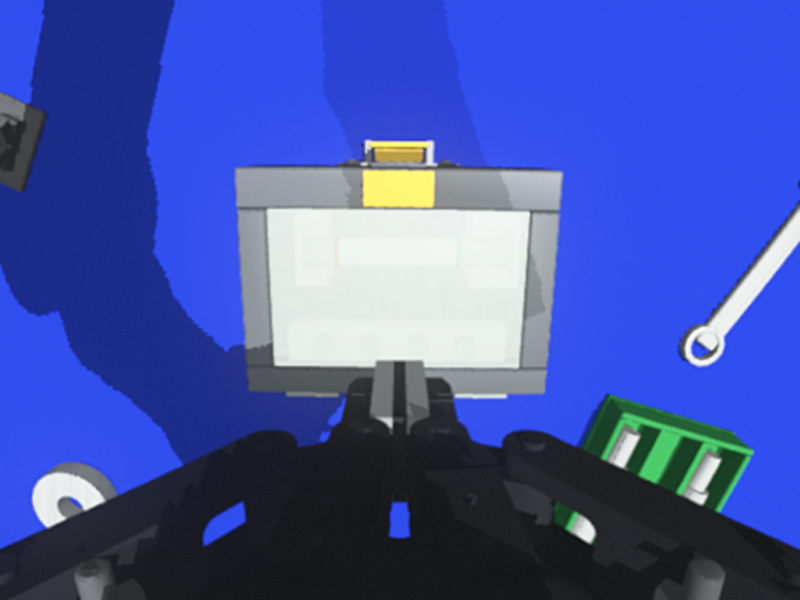

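View pics/s20b.png

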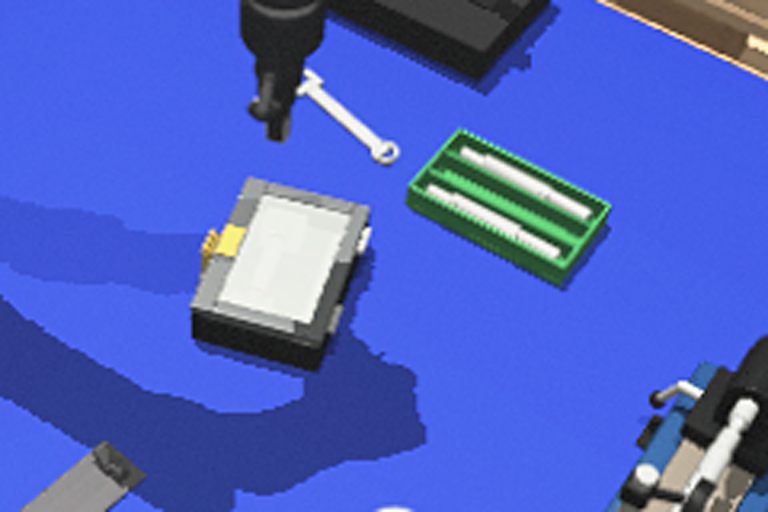

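The lid is shut with the robot clear of it. The pad shows at about (398,188) next to the catch, and the gauge is visible in its saddles through the window.

```bash
python3 -c "
from cell import manip
print(manip.job_done())"
```

```text
the job is handed in; nothing more can be done
None
```

The gauge is back in its case with the lid clicked shut. I handed the job in at about 28 s of the 54 s allowed.

**Gauge:** I gripped it by the handle with 35 N. I lowered it into the saddles with the green-ringed plug in the longer pocket. It touched down at the expected height with about 5 N, and pictures taken after release show it seated in both saddles.

**Lid:** I swung it over from behind with the closed fingers and pressed on the yellow pad.
- **Catch:** The lip met the catch about 6 mm above the stop, and the highest force I read going past it was 8 N. It then fell to about 0 N as the catch let the lid through.
- **Stop:** The lid came to its hard stop with the pad at 57.3 mm. My last reading there was 10 N, and I pressed 0.2 mm further without taking another. That is well under the 30 N that cracks the lid.

**Last checks:** When I raised the fingers 2 mm the force was about 0, so the lid did not follow. It was still shut in the wrist and scene pictures after I withdrew. I moved nothing else on purpose, and the wrench, shafts and ring gauge I could see looked undisturbed. I did not check the position of every other item. In the case fit, the outer corners came out up to about 3 pixels off. I used the saddles for the final alignment instead, and no check failed.

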